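Open the scenery desk and nest the pot lids on its flap

TASK

Get the little fold-down desk ready: pull both of its supports fully out, and only then swing the flap down so that it rests level on them. After that collect all the pot lids lying on the table into one stack on the flap, each still upside down and cupped inside the one below, well on the flap, and leave everything else on the table where it is.

Things in the scene. Friction and masses are not known exactly. Their poses are not given: they have to be found in the camera images.
- cabinet: pale wooden desk cabinet, fixed, 280 wide, 170 deep, 267 high. Origin on the table under the middle of the flap's hinge line, at the front face; its front faces its -x, y is to the left as seen facing the front, z up. The two supports slide at y = +90 and -90 mm.
- flap (a joint): flap angle, rad: 0 closed (leaning back 20 degrees from upright), 1.92 level, 2.42 lower stop. Opens towards the cabinet's -x. Gravity keeps it closed below 0.35; past upright it sinks slowly by itself (damped stay, 0.4 N m s/rad) until it lies on the supports, or hangs aslant if they are in. A few newtons at the handle move it.
- flap_handle (a point): middle of the flap's steel bar handle: round bar 12 mm thick, 100 long (posts 45 mm either side of the middle), parallel to the free edge and 35 mm beyond it in the flap's plane, 185 mm from the hinge line. On top when closed, in front when lowered. Axes as flap_middle. Pinch from above across the bar, one finger in the 29 mm gap; it turns in the grip.
- flap_middle (a point): middle of the flap's writing face (its inner face, the upper one when lowered). x: out of that face (up when lowered); y: along the hinge; z: from hinge to free edge. Flap 240 mm wide (y), 150 mm from hinge to free edge (z), 12 mm thick; when lowered its face is 146 mm above the table.
- flap_hinge (a point): middle of the flap's hinge line, 140 mm above the table, in the mid-thickness of the flap. Axes as flap_middle.
- support_left (a joint): how far the left support (seen facing the cabinet's front; a dark wooden bar 20 mm wide under the flap's hinge) is pulled out: 0 fully in, 0.12 m fully out against its stop; friction about 2 N, stays where left; starts up to 0.03 m out
- support_right (a joint): how far the right support (seen facing the cabinet's front; a dark wooden bar 20 mm wide under the flap's hinge) is pulled out: 0 fully in, 0.12 m fully out against its stop; friction about 2 N, stays where left; starts up to 0.03 m out
- support_left_knob (a point): point on the axis of the upright brass knob at the front end of the left support, 8 mm below the knob's top. Knob 22 mm across; 24 mm of it stands above the bar. Axes as the cabinet's: the support pulls out along -x; the knob is 50 mm in front of the cabinet's front when fully in
- support_right_knob (a point): point on the axis of the upright brass knob at the front end of the right support, 8 mm below the knob's top. Knob 22 mm across; 24 mm of it stands above the bar. Axes as the cabinet's: the support pulls out along -x; the knob is 50 mm in front of the cabinet's front when fully in
- lid_a: white domed pot lid, hollow up, stands on its flat black knob (58 mm wide, 18 high); 3 to 5 alike per start. Origin: centre of the underside; z up; round. Dome flares from 88 mm across at 32 mm height to 116 at 45, then upright rim: outer diameter 116, wall 8, top at 60. Hollow's floor at 26 mm: a nested lid sits 26 mm higher, about 4 mm side play. Pinch the rim wall from above. 0.13 to 0.21 kg
- lid_b: white domed pot lid, hollow up, stands on its flat black knob (58 mm wide, 18 high); 3 to 5 alike per start. Origin: centre of the underside; z up; round. Dome flares from 88 mm across at 32 mm height to 116 at 45, then upright rim: outer diameter 116, wall 8, top at 60. Hollow's floor at 26 mm: a nested lid sits 26 mm higher, about 4 mm side play. Pinch the rim wall from above. 0.13 to 0.21 kg
- lid_c: white domed pot lid, hollow up, stands on its flat black knob (58 mm wide, 18 high); 3 to 5 alike per start. Origin: centre of the underside; z up; round. Dome flares from 88 mm across at 32 mm height to 116 at 45, then upright rim: outer diameter 116, wall 8, top at 60. Hollow's floor at 26 mm: a nested lid sits 26 mm higher, about 4 mm side play. Pinch the rim wall from above. 0.13 to 0.21 kg
- lid_d: white domed pot lid, hollow up, stands on its flat black knob (58 mm wide, 18 high); 3 to 5 alike per start. Origin: centre of the underside; z up; round. Dome flares from 88 mm across at 32 mm height to 116 at 45, then upright rim: outer diameter 116, wall 8, top at 60. Hollow's floor at 26 mm: a nested lid sits 26 mm higher, about 4 mm side play. Pinch the rim wall from above. 0.13 to 0.21 kg
- lid_e: white domed pot lid, hollow up, stands on its flat black knob (58 mm wide, 18 high); 3 to 5 alike per start. Origin: centre of the underside; z up; round. Dome flares from 88 mm across at 32 mm height to 116 at 45, then upright rim: outer diameter 116, wall 8, top at 60. Hollow's floor at 26 mm: a nested lid sits 26 mm higher, about 4 mm side play. Pinch the rim wall from above. 0.13 to 0.21 kg
- wagon: red model railway wagon, loose, 126 long (x) x 36 wide, 54 high; bystander, leave alone. Origin under its middle.
- pot: terracotta pot without lid, loose, 90 across, 65 high; bystander. Origin under its middle.
- jar: amber paint jar, loose, 60 across, 80 high; bystander. Origin under its middle.
- farmhouse: yellow model house, fixed, 80 (x) x 110 (y), 105 high; bystander. Origin under its middle.
Mind the look-alikes: they are no part of the job. Leave any purple or yellow look-alike of the lid_a alone.

How it is judged:
By the outcome, as a careful person would: the job done as asked, in the order asked, and still so for the second after the job is handed in, with the robot touching nothing.
Of lid_a, lid_b, lid_c, lid_d, lid_e only 3 to 5 are there at a start; the rules pass over those that are not, and their reading is None.
At some moment in a run one of lid_a, lid_b, lid_c, lid_d, lid_e may be knocked a few centimetres aside while the robot is not near it.
It also fails if it takes over 210 s, if anything falls off the work surface, if the arm or the gripper's body presses on something with over 40 N, if the wrist force passes 120 N, or if a joint passes its speed limit or range.

ROBOT

A 7-joint arm with a two-finger parallel gripper is mounted at the origin on the work surface. World frame = base frame: x ahead of the robot, y to its left, z up, the work surface at z = 0. Lengths are in m, angles in rad, forces in N, time in s.
With the tool pointing down it reaches from about 0.4 to 0.9 m from the base axis. Payload 5.5 kg.
Tool frame: the origin (TCP) lies on the centre line of the jaws, within the pads' length; the fingertips stand 19 mm ahead of it and the grasp point (between the pads) is the TCP; z points along the fingers, y is the direction in which the jaws open and shut (so a half turn about z gives the same grasp; the last joint's range is limited). The gripper opens to 92 mm and grips with 3 to 60 N. Pads are 19 mm wide; open, the fingers measure 130 mm over their backs; the gripper's body (75 mm by 190 mm) begins 47 mm behind the grasp point.
Start: joints at [-0.976, 0.501, -0.427, 1.55, 0.221, 1.138, -0.21], TCP at [0.212, 0.615, 0.246] pointing down, gripper open.
Joint ranges: [-2.88, 2.88], [-0.31, 2.03], [-1.54, 1.56], [0.2, 2.42], [-1.41, 4.55], [0.19, 2.02], [-2.57, 2.57]. Speed limits (rad/s): [2.57, 2.57, 3.14, 3.14, 3.14, 3.14, 3.14].

INTERFACE

Orientations are given as a unit quaternion [w, x, y, z].
In Python, from station import manip gives the robot as it stands. The module is installed in compiled form; this text tells all that it offers.
- The arm moves only by the tool drive_tool, never from a script. Its argument "moves" is a list of rows, each a list of 7 numbers: the finger opening in cm, from 0 to 9.18, then the shift along the tool's x, y, z in cm, then the turn, a rotation vector about the tool's x, y, z in degrees. A call has 1 to 5 rows; each row shifts and turns the commanded pose from where the row before left it, along the tool's axes as they then stand; what a row does not reach is not made up. A row lasts 1/12 s, in which the tool goes at most 41.7 mm and 7.16 degrees, less where a joint would pass 70% of its speed; a pose out of reach is approached as far as the arm can. A call is refused whole if a number of a shift passes 4.17 or a number of a turn 7.16, either way. A call with a gripper value outside its range is refused whole. The fingers move at their own pace and stop on an object; the grip force is fixed at half the most. Time passes only in rows, so rows that do not move let the fingers close. It gives the time, the measured TCP pose, the force and the opening at its end, in the units of the state.
- manip.get_state(): the state, without advancing time (a new reading comes with each control period).
- manip.get_image(name): name is "scene" or "side" or "wrist"; returns a dict with "image" (400x640x3 uint8, blue, green, red), "intrinsics" (3x3 intrinsics, pixels), "T" (4x4, takes a point from camera to world coordinates); the wrist camera has in their place "mount" (4x4, takes a point from camera to tool coordinates, whose origin is the TCP and whose axes are the flange's). Camera axes: x right, y up, looking along -z (the intrinsics and any distortion apply to the point x, -y, -z); pixel columns grow to the right and rows downward; lengths in m; the calibration is good to about 2 mm. A picture is of the moment at which its call begins: read the wrist's pose just before it. There is no depth.
- manip.sign_off(): hands the job in, once; it reports no verdict.
The state is a dict: "time": time; "joint_positions": joint angles; "joint_vel": joint speeds; "effort": joint torques, N m; "eef_pos": TCP position; "eef_rot": TCP orientation; "force": force on the tool from outside, world axes, zero at the start; "moment": the same for the moment, N m; "opening": finger opening in m.
Only numpy, scipy, OpenCV 4.12 (cv2) and the standard library are available. Lean on these libraries where they do the work, as an engineer would, in place of code of your own. Each camera call takes 0.05 s, during which the arm holds its last target. There are 200 camera calls.

## Working session

There is one attempt and no reset: what is moved stays moved. The work goes in short steps, Python scripts to look and compute and a tool call to move; the robot and the scene stay as the last step left them, time stands still between calls to the robot, and variables do not carry over. Pictures are saved under pics/ and viewed, about 12 in all and at most 16, crops included, and the job is handed in when it is done.

Besides the shell and the picture viewer there is one more tool, called as name(argument=value, ...) on one line, values as JSON. drive_tool: Moves the arm, as the interface text tells. Its arguments: {"type":"object","properties":{"moves":{"type":"array","items":{"type":"array","items":{"type":"number"}}}},"required":["moves"]}

```bash
mkdir -p pics; cat > h.py <<'E'
import numpy as np, cv2
from station import manip
from scipy.spatial.transform import Rotation as R
def rot(q): return R.from_quat([q[1],q[2],q[3],q[0]])
def cam(n):
    s=manip.get_state(); d=manip.get_image(n)
    K=np.array(d["intrinsics"])
    if n=="wrist":
        T=np.eye(4);T[:3,:3]=rot(s["eef_rot"]).as_matrix();T[:3,3]=s["eef_pos"];T=T@np.array(d["mount"])
    else: T=np.array(d["T"])
    return d["image"],K,T,d
def ray(K,T,u,v):
    r=np.array([(u-K[0,2])/K[0,0],-(v-K[1,2])/K[1,1],-1.]); return T[:3,3],T[:3,:3]@r
def atz(K,T,u,v,z):
    o,r=ray(K,T,u,v); return o+r*(z-o[2])/r[2]
def proj(K,T,P):
    p=(np.atleast_2d(P)-T[:3,3])@T[:3,:3]
    return np.c_[K[0,0]*p[:,0]/-p[:,2]+K[0,2], K[1,2]-K[1,1]*p[:,1]/-p[:,2]]
def save(n,img,s=1.25): cv2.imwrite("pics/%s.png"%n,cv2.resize(img,None,fx=s,fy=s))
E
python3 - <<'E'
from h import *
s=manip.get_state();print(s)
for n in("scene","side","wrist"):
    im,K,T,d=cam(n);print(n,[k for k in d],K.round(1).tolist(),T.round(3).tolist());save(n+"0",im)
    if n=="wrist":print(np.round(d["mount"],3).tolist())
E
```

```text
{'time': 0.0, 'joint_positions': array([-0.97579918,  0.50183112, -0.42678732,  1.55142895,  0.22080386,
        1.13830992, -0.21029229]), 'joint_vel': array([-0.00121743,  0.0001982 , -0.00166127, -0.00037867, -0.0014311 ,
       -0.00030163, -0.00077695]), 'effort': array([ 8.33049417e-04, -5.66597378e+01, -5.81595719e+00, -2.79115123e+01,
       -6.84010098e-02,  3.09263868e-02,  1.93708061e-04]), 'eef_pos': array([0.21156678, 0.6139114 , 0.24469723]), 'eef_rot': array([-1.86551151e-04,  1.65110650e-01,  9.86274582e-01, -9.42118332e-04]), 'force': array([-0.43892662, -0.71548058, -1.29253294]), 'moment': array([-0.03869715, -0.03688005, -0.03934015]), 'opening': 0.09207914920905794}
scene ['image', 'intrinsics', 'T'] [[466.5, 0.0, 322.7], [0.0, 466.5, 206.0], [0.0, 0.0, 1.0]] [[0.536, -0.587, 0.607, 1.352], [0.844, 0.358, -0.4, -0.62], [0.018, 0.726, 0.687, 1.13], [0.0, 0.0, 0.0, 1.0]]
side ['image', 'intrinsics', 'T'] [[495.7, 0.0, 323.9], [0.0, 495.7, 205.7], [0.0, 0.0, 1.0]] [[0.879, 0.376, -0.294, 0.042], [-0.477, 0.687, -0.549, -0.964], [-0.004, 0.623, 0.783, 1.446], [0.0, 0.0, 0.0, 1.0]]
wrist ['image', 'intrinsics', 'mount'] [[310.1, 0.0, 318.9], [0.0, 310.1, 198.8], [0.0, 0.0, 1.0]] [[0.325, -0.914, -0.244, 0.147], [0.946, 0.314, 0.086, 0.636], [-0.002, -0.259, 0.966, 0.384], [0.0, 0.0, 0.0, 1.0]]
[[0.001, 0.966, 0.259, 0.069], [1.0, -0.001, -0.0, -0.001], [-0.0, 0.259, -0.966, -0.139], [0.0, 0.0, 0.0, 1.0]]
```

View pics/scene0.png

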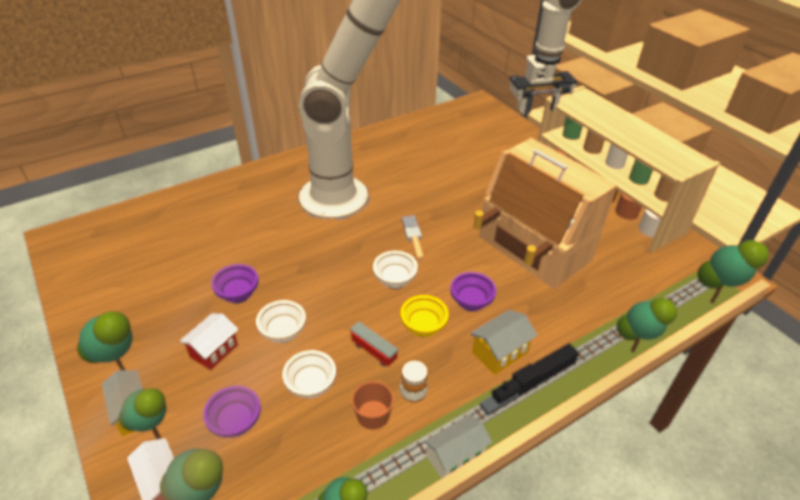

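View pics/side0.png

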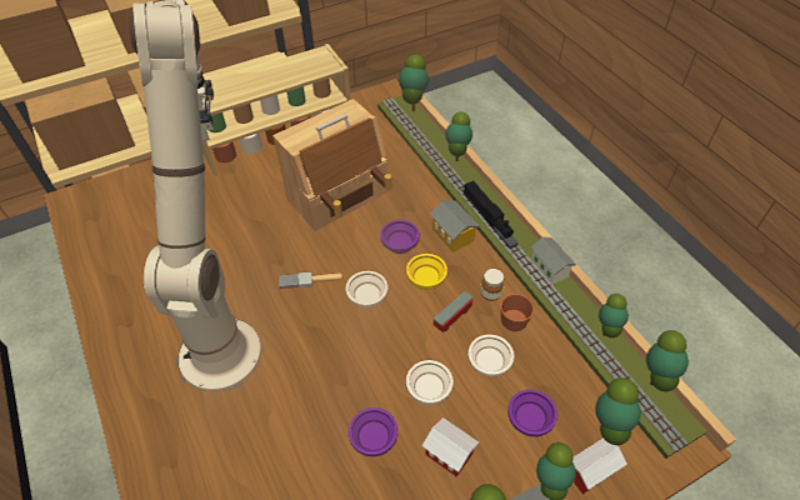

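Scene view: three white lids (≈(395,268), (281,320), (309,373)), plus purple and yellow look-alikes. The cabinet is at the upper right with its flap closed, and its knobs are at ≈(478,215) and (530,250). I'll fit the lids and enlarge the cabinet.

```bash
cat >> h.py <<'E'
from scipy.optimize import minimize, least_squares
a=np.linspace(0,2*np.pi,48)
def ring(c,r,z): return np.c_[c[0]+r*np.cos(a),c[1]+r*np.sin(a),0*a+z]
def whites(im):
    hsv=cv2.cvtColor(im,cv2.COLOR_BGR2HSV)
    m=((hsv[...,1]<75)&(hsv[...,2]>140)).astype(np.uint8)
    return cv2.morphologyEx(m,cv2.MORPH_CLOSE,np.ones((3,3)))
def fitlid(im,K,T,u,v,zb=0.):
    m=whites(im);n,l,st,c=cv2.connectedComponentsWithStats(m)
    k=min(range(1,n),key=lambda i:np.hypot(*(c[i]-[u,v]))+1e3*(st[i,4]<200))
    cs,_=cv2.findContours((l==k).astype(np.uint8),cv2.RETR_EXTERNAL,cv2.CHAIN_APPROX_NONE)
    hull=cv2.convexHull(max(cs,key=len)); x0,y0,w,h=cv2.boundingRect(hull)
    S=8;off=np.array([x0-10,y0-10]);sz=((h+20)*S,(w+20)*S)
    A=cv2.fillConvexPoly(np.zeros(sz,np.uint8),((hull[:,0]-off+.5)*S).astype(np.int32),1)
    def cost(p):
        P=np.r_[ring(p,.058,zb+.06),ring(p,.058,zb+.045),ring(p,.044,zb+.032)]
        q=((proj(K,T,P)-off+.5)*S).astype(np.float32)
        B=cv2.fillConvexPoly(np.zeros(sz,np.uint8),cv2.convexHull(q).astype(np.int32),1)
        return (A!=B).sum()/A.sum()
    p0=atz(K,T,u,v,zb+.04)[:2]
    r=minimize(cost,p0,method="Nelder-Mead",options=dict(initial_simplex=[p0,p0+[.01,0],p0+[0,.01]],xatol=1e-4))
    return r.x,r.fun
E
python3 - <<'E'
from h import *
c={"scene":[(316,214),(225,256),(247,298)],"side":[(293,231),(343,305),(393,284)]}
cr={}
for n in c:
    im,K,T,_=cam(n)
    for p in c[n]:
        r=fitlid(im,K,T,*p);print(n,p,r[0].round(4),round(r[1],3))
    x,y=(365,100) if n=="scene" else (210,75)
    cr[n]=cv2.resize(im[y:y+140,x:x+130],None,fx=3,fy=4 if 0 else 3,interpolation=cv2.INTER_CUBIC)
cv2.imwrite("pics/cab.png",np.hstack(list(cr.values())))
E
```

```text
scene (316, 214) [ 0.4226 -0.0333] 0.084
scene (225, 256) [ 0.4297 -0.3618] 0.104
scene (247, 298) [ 0.6037 -0.3699] 0.081
side (293, 231) [ 0.4217 -0.0274] 0.129
side (343, 305) [ 0.4327 -0.3578] 0.087
side (393, 284) [ 0.6078 -0.3679] 0.106
```

View pics/cab.png

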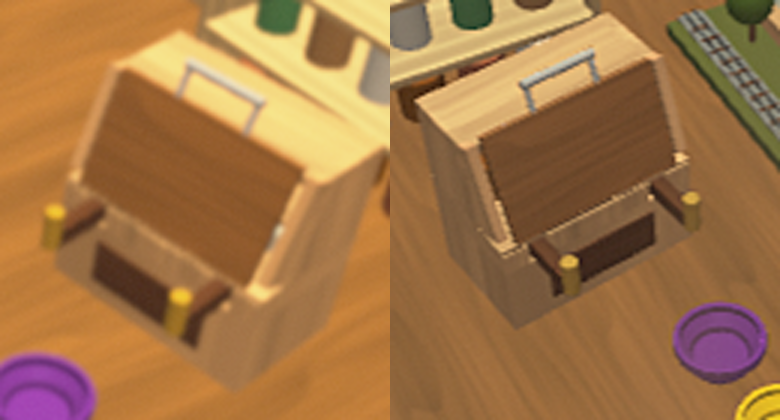

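```bash
cat > cab.py <<'E'
from h import *
obs={"scene":((365,100),dict(kl=(55,209),kr=(180,294),hl=(187,66),hr=(264,103))),
 "side":((210,75),dict(kl=(180,261),kr=(301,198),hl=(132,89),hr=(203,56)))}
C={n:cam(n)[1:3] for n in obs}
uv={n:{k:((p[0]+.5)/3+o[0]-.5,(p[1]+.5)/3+o[1]-.5) for k,p in d.items()} for n,(o,d) in obs.items()}
s20,c20=np.sin(.349),np.cos(.349)
def pts(q):
    x,y,t,d1,d2,h=q
    L=dict(kl=(-.05-d1,.09,h),kr=(-.05-d2,-.09,h),hl=(.185*s20,.046,.14+.185*c20+.004),hr=(.185*s20,-.046,.14+.185*c20+.004))
    c,s=np.cos(t),np.sin(t)
    return {k:np.array([x+c*p[0]-s*p[1],y+s*p[0]+c*p[1],p[2]]) for k,p in L.items()}
def f(q):
    P=pts(q);return np.concatenate([(proj(*C[n],P[k])[0]-uv[n][k]) for n in C for k in P])
r=least_squares(f,[.4,.4,1.2,.01,.01,.158])
print("pose",r.x.round(4),"deg",np.degrees(r.x[2]),"res",r.fun.round(1))
print({k:v.round(4) for k,v in pts(r.x).items()})
E
python3 cab.py
```

```text
pose [0.5295 0.2906 1.7195 0.0189 0.0197 0.1595] deg 98.52256579227729 res [-0.2  0.4  0.   0.3  0.1 -1.1 -2.2 -0.5 -0.3 -0.3  0.3 -0.5  1.4 -1.9
 -0.2 -1.1]
{'kl': array([0.4507, 0.2091, 0.1595]), 'kr': array([0.6289, 0.2351, 0.1595]), 'hl': array([0.4746, 0.3464, 0.3178]), 'hr': array([0.5656, 0.36  , 0.3178])}
```

```bash
cat >> h.py <<'E'
O=np.array([.5295,.2906]);YAW=np.radians(98.5)
EX=np.array([np.cos(YAW),np.sin(YAW)]);EY=np.array([-EX[1],EX[0]])
def cw(x,y): return O+x*EX+y*EY     # cabinet -> world
def down(yaw): # tool z down, tool x at yaw (deg)
    c,s=np.cos(np.radians(yaw)),np.sin(np.radians(yaw))
    return R.from_matrix(np.array([[c,s,0],[s,-c,0],[0,0,-1]]))
def plan(way,start=None):
    """way: (xyz, yaw_deg, opening_cm, rows)"""
    s=manip.get_state();p,r=(np.array(s["eef_pos"]),rot(s["eef_rot"])) if start is None else start
    print("t %.1f at"%s["time"],p.round(4),"F",np.round(s["force"],1),"open %.4f"%s["opening"])
    for xyz,yaw,op,n in way:
        for i in range(n):
            k=n-i
            dp=r.inv().apply((np.array(xyz)-p)/k)*100
            dr=np.degrees((r.inv()*down(yaw)).as_rotvec()/k)
            dp,dr=dp.round(1 if k>1 else 2),dr.round(1)
            print([op,*[float(x)+0 for x in dp],*[float(x)+0 for x in dr]])
            p=p+r.apply(dp/100);r=r*R.from_rotvec(np.radians(dr))
        print(" -> ",p.round(4))
E
python3 - <<'E'
from h import *
k=cw(-.05-.019,.09);print(k)
plan([((.23,.56,.38),140,5,4),((*k,.38),98.5,5,11),((*k,.153),98.5,5,7)])
E
```

```text
[0.45068742 0.20905506]
t 0.3 at [0.2117 0.6144 0.2455] F [ 0.4 -0.2 -0.1] open 0.0918
[5, -0.9, -1.1, -3.4, 0.0, 0.0, 5.2]
[5, -1.0, -1.1, -3.4, 0.0, 0.0, 5.3]
[5, -1.0, -1.0, -3.3, 0.0, 0.0, 5.2]
[5, -1.17, -0.82, -3.35, 0.0, 0.0, 5.3]
 ->  [0.23 0.56 0.38]
[5, -3.6, -1.2, 0.0, 0.0, 0.0, 3.8]
[5, -3.7, -0.9, 0.0, 0.0, 0.0, 3.8]
[5, -3.7, -0.7, 0.0, 0.0, 0.0, 3.8]
[5, -3.7, -0.4, 0.0, 0.0, 0.0, 3.8]
[5, -3.8, -0.2, 0.0, 0.0, 0.0, 3.8]
[5, -3.8, 0.1, 0.0, 0.0, 0.0, 3.7]
[5, -3.7, 0.3, 0.0, 0.0, 0.0, 3.8]
[5, -3.7, 0.6, 0.0, 0.0, 0.0, 3.7]
[5, -3.7, 0.8, 0.0, 0.0, 0.0, 3.8]
[5, -3.6, 1.1, 0.0, 0.0, 0.0, 3.7]
[5, -3.54, 1.25, 0.01, 0.0, 0.0, 3.8]
 ->  [0.4507 0.209  0.38  ]
[5, 0.0, 0.0, 3.2, 0.0, 0.0, 0.0]
[5, 0.0, 0.0, 3.2, 0.0, 0.0, 0.0]
[5, 0.0, 0.0, 3.3, 0.0, 0.0, 0.0]
[5, 0.0, 0.0, 3.2, 0.0, 0.0, 0.0]
[5, 0.0, 0.0, 3.3, 0.0, 0.0, 0.0]
[5, 0.0, 0.0, 3.2, 0.0, 0.0, 0.0]
[5, 0.01, 0.01, 3.3, 0.0, 0.0, 0.0]
 ->  [0.4507 0.209  0.153 ]
```

drive_tool(moves=[[5,-0.9,-1.1,-3.4,0,0,5.2],[5,-1,-1.1,-3.4,0,0,5.3],[5,-1,-1,-3.3,0,0,5.2],[5,-1.2,-0.8,-3.4,0,0,5.3]])

```text
time: 0.68
eef_pos: [0.2299, 0.5592, 0.3819]
eef_rot: [-0.0, 0.344, 0.939, -0.0]
force: [1.1, 0.9, -0.7]
opening: 0.0699
```

drive_tool(moves=[[5,-3.6,-1.2,0,0,0,3.8],[5,-3.7,-0.9,0,0,0,3.8],[5,-3.7,-0.7,0,0,0,3.8],[5,-3.7,-0.4,0,0,0,3.8],[5,-3.8,-0.2,0,0,0,3.8]])

```text
time: 1.1
eef_pos: [0.3309, 0.3983, 0.3811]
eef_rot: [0.0, 0.494, 0.87, 0.0]
force: [1.4, -0.3, 0.2]
opening: 0.0504
```

drive_tool(moves=[[5,-3.8,0.1,0,0,0,3.7],[5,-3.7,0.3,0,0,0,3.8],[5,-3.7,0.6,0,0,0,3.7],[5,-3.7,0.8,0,0,0,3.8],[5,-3.6,1.1,0,0,0,3.7]])

```text
time: 1.52
eef_pos: [0.4318, 0.2393, 0.3811]
eef_rot: [0.0, 0.629, 0.778, 0.0]
force: [1.4, 0.2, 0.8]
opening: 0.05
```

drive_tool(moves=[[5,-3.5,1.2,0,0,0,3.8],[5,0,0,0,0,0,0],[5,0,0,0,0,0,0]])

```text
time: 1.77
eef_pos: [0.4516, 0.2069, 0.3808]
eef_rot: [0.0, 0.655, 0.756, 0.0]
force: [-0.9, 0.7, 0.1]
opening: 0.0504
```

```bash
python3 - <<'E'
from h import *
k=cw(-.069,.09)
im,K,T,_=cam("wrist");save("w1",im,1)
for z in(.158,):
    print(proj(K,T,[[*k,z],[*cw(-.069,-.09),z]]).round(0))
plan([((*k,.2),98.5,5,5)])
E
```

```text
[[318. 174.]
 [470. 173.]]
t 1.8 at [0.4505 0.209  0.3808] F [ 0.6  0.5 -0.4] open 0.0501
[5, 0.0, 0.0, 3.6, 0.0, 0.0, 0.0]
[5, 0.0, 0.0, 3.6, 0.0, 0.0, 0.0]
[5, 0.0, 0.0, 3.6, 0.0, 0.0, 0.0]
[5, 0.0, 0.0, 3.6, 0.0, 0.0, 0.0]
[5, -0.01, 0.02, 3.68, 0.0, 0.0, -0.1]
 ->  [0.4507 0.209  0.2   ]
```

View pics/w1.png

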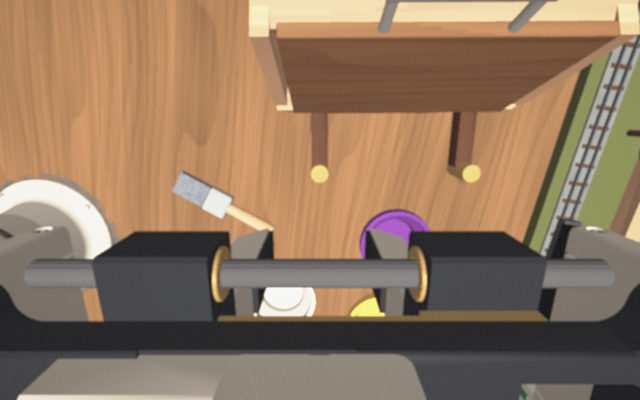

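Wrist view: the knobs are at (319,174) and (471,173), within 1 px of my prediction. I'll go down, grip and pull.

drive_tool(moves=[[5,0,0,3.8,0,0,0],[5,0,0,3.8,0,0,0],[5,0,0,3.8,0,0,0],[5,0,0,3.8,0,0,0],[5,0,0,3.8,0,0,0]])

```text
time: 2.23
eef_pos: [0.4493, 0.2115, 0.1895]
eef_rot: [-0.0, 0.651, 0.759, 0.001]
force: [0.9, -0.2, 0.0]
opening: 0.0499
```

drive_tool(moves=[[5,0,0,2,0,0,0],[5,0,0,1.8,0,0,0],[0,0,0,0,0,0,0],[0,0,0,0,0,0,0],[0,0,0,0,0,0,0]])

```text
time: 2.65
eef_pos: [0.4508, 0.2109, 0.1538]
eef_rot: [0.0, 0.652, 0.758, 0.001]
force: [0.1, 0.4, 1.2]
opening: 0.0347
```

drive_tool(moves=[[0,0,0,0,0,0,0],[0,0,0,0,0,0,0],[0,-2,0,0,0,0,0],[0,-2,0,0,0,0,0],[0,-2,0,0,0,0,0]])

```text
time: 3.07
eef_pos: [0.4603, 0.1515, 0.1543]
eef_rot: [0.0, 0.652, 0.758, 0.002]
force: [1.2, 4.6, 0.9]
opening: 0.0212
```

drive_tool(moves=[[0,-2,0,0,0,0,0],[0,-1,0,0,0,0,0],[0,-0.5,0,0,0,0,0],[0,0,0,0,0,0,0],[0,0,0,0,0,0,0]])

```text
time: 3.48
eef_pos: [0.4657, 0.1153, 0.1542]
eef_rot: [0.001, 0.653, 0.757, 0.001]
force: [0.6, -2.7, 8.5]
opening: 0.0213
```

drive_tool(moves=[[0,-0.4,0,0,0,0,0],[0,-0.4,0,0,0,0,0],[0,-0.3,0,0,0,0,0],[0,0,0,0,0,0,0]])

```text
time: 3.82
eef_pos: [0.4659, 0.1143, 0.1542]
eef_rot: [-0.003, 0.65, 0.76, 0.005]
force: [-4.3, 22.1, 3.2]
opening: 0.0214
```

drive_tool(moves=[[4,0,0,0,0,0,0],[5,0,0,0,0,0,0],[5,0,0,0,0,0,0],[5,0,0,-3,0,0,0],[5,0,0,-4,0,0,0]])

```text
time: 4.23
eef_pos: [0.4632, 0.1029, 0.2203]
eef_rot: [-0.002, 0.653, 0.757, -0.004]
force: [1.4, 0.3, -0.2]
opening: 0.0482
```

```bash
python3 - <<'E'
from h import *
im,K,T,_=cam("wrist");save("w2",im,1)
print(proj(K,T,[[*cw(-.17,.09),.158],[*cw(-.069,-.09),.158]]).round(0))
k=cw(-.069,-.09);plan([((*k,.23),98.5,5,7),((*k,.154),98.5,5,3)])
E
```

```text
[[324. 211.]
 [630.  48.]]
t 4.3 at [0.469  0.1044 0.2298] F [2.7 0.  5. ] open 0.0492
[5, 1.5, 2.5, 0.0, 0.1, 0.0, 0.0]
[5, 1.5, 2.5, 0.0, 0.0, 0.0, 0.0]
[5, 1.5, 2.5, 0.0, 0.1, 0.0, 0.0]
[5, 1.5, 2.6, 0.0, 0.0, 0.0, 0.0]
[5, 1.6, 2.5, 0.0, 0.1, 0.0, 0.0]
[5, 1.5, 2.6, 0.0, 0.0, 0.0, -0.1]
[5, 1.55, 2.52, 0.04, 0.1, 0.0, 0.0]
 ->  [0.6287 0.2356 0.23  ]
[5, 0.0, 0.0, 2.5, 0.0, 0.0, 0.0]
[5, 0.0, 0.0, 2.6, 0.0, 0.0, 0.0]
[5, 0.0, 0.01, 2.5, 0.0, 0.0, 0.0]
 ->  [0.6287 0.2357 0.154 ]
```

View pics/w2.png

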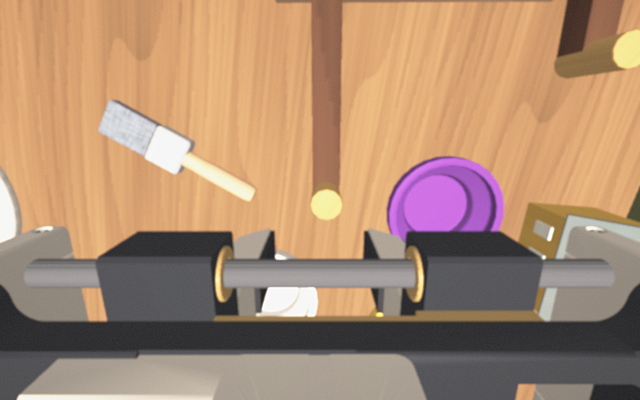

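The left knob is at (327,205), within about 4 mm of the full-out prediction, and the pull ended against the stop (22 N). The right knob at (628,48) is where predicted, so I'll pull it next.

drive_tool(moves=[[5,1.5,2.5,0,0,0,0],[5,1.5,2.5,0,0.1,0,0],[5,1.5,2.5,0,0,0,0],[5,1.5,2.6,0,0.1,0,0],[5,1.6,2.5,0,0,0,0]])

```text
time: 4.7
eef_pos: [0.581, 0.1979, 0.2224]
eef_rot: [-0.001, 0.654, 0.757, -0.002]
force: [0.4, 0.3, 0.6]
opening: 0.05
```

drive_tool(moves=[[5,1.5,2.6,0,0.1,0,0],[5,1.5,2.5,0,0,0,0],[5,0,0,2.5,0,0,0],[5,0,0,2.5,0,0,0],[5,0,0,2.6,0,0,0]])

```text
time: 5.12
eef_pos: [0.6261, 0.235, 0.1454]
eef_rot: [-0.001, 0.653, 0.757, -0.002]
force: [0.4, -0.1, 0.2]
opening: 0.0498
```

drive_tool(moves=[[5,0,0,0,0,0,0],[0,0,0,0,0,0,0],[0,0,0,0,0,0,0],[0,0,0,0,0,0,0],[0,0,0,0,0,0,0]])

```text
time: 5.53
eef_pos: [0.6266, 0.2358, 0.1486]
eef_rot: [-0.001, 0.653, 0.757, -0.0]
force: [4.7, 0.3, -0.2]
opening: 0.0278
```

drive_tool(moves=[[0,-2,0,0,0,0,0],[0,-2,0,0,0,0,0],[0,-2,0,0,0,0,0],[0,-2,0,0,0,0,0],[0,-1,0,0,0,0,0]])

```text
time: 5.95
eef_pos: [0.6431, 0.145, 0.1489]
eef_rot: [0.002, 0.653, 0.757, 0.002]
force: [9.1, 2.4, -5.5]
opening: 0.0216
```

drive_tool(moves=[[0,-0.5,0,0,0,0,0],[0,-0.5,0,0,0,0,0],[0,-0.4,0,0,0,0,0],[0,0,0,0,0,0,0],[0,0,0,0,0,0,0]])

```text
time: 6.37
eef_pos: [0.6438, 0.1409, 0.1488]
eef_rot: [-0.001, 0.651, 0.759, 0.005]
force: [9.2, 13.9, -7.0]
opening: 0.0213
```

drive_tool(moves=[[4,0,0,0,0,0,0],[5,0,0,0,0,0,0],[5,0,0,0,0,0,0],[5,0,0,-4,0,0,0],[3,0,0,-4,0,0,0]])

```text
time: 6.78
eef_pos: [0.6386, 0.131, 0.2245]
eef_rot: [-0.003, 0.653, 0.757, -0.005]
force: [2.0, 1.0, 0.6]
opening: 0.0437
```

drive_tool(moves=[[0,0,0,-4,0,0,0],[0,0,0,-4,0,0,0],[0,0,0,-4,0,0,0],[0,0,0,-4,0,0,0],[0,0,0,0,0,0,0]])

```text
time: 7.2
eef_pos: [0.6449, 0.1324, 0.3974]
eef_rot: [0.003, 0.653, 0.757, 0.004]
force: [1.5, -0.2, 1.4]
opening: 0.0124
```

```bash
sed -i 's/^O=.*;YAW/O=np.array([.5288,.2955]);YAW/' h.py; python3 - <<'E'
from h import *
plan([((.5157,.3829,.385),98.5,0,8),((.5157,.3829,.306),98.5,0,3)])
for n in("scene","side"):
    im,K,T,_=cam(n);save(n+"1",im)
im,K,T,_=cam("scene")
E
```

```text
t 7.2 at [0.6449 0.1324 0.3974] F [ 1.5 -0.2  1.4] open 0.0124
[0, 3.3, -1.1, 0.1, 0.1, 0.0, 0.0]
[0, 3.3, -1.1, 0.2, 0.1, 0.0, 0.0]
[0, 3.3, -1.2, 0.1, 0.1, 0.0, 0.0]
[0, 3.4, -1.1, 0.2, 0.1, 0.0, 0.0]
[0, 3.3, -1.2, 0.2, 0.1, 0.0, 0.0]
[0, 3.4, -1.1, 0.1, 0.0, 0.0, 0.0]
[0, 3.3, -1.2, 0.2, 0.1, 0.0, 0.0]
[0, 3.37, -1.13, 0.12, 0.0, -0.1, -0.1]
 ->  [0.5157 0.3829 0.385 ]
[0, 0.0, 0.0, 2.6, 0.0, 0.0, 0.0]
[0, 0.0, 0.0, 2.7, 0.0, 0.0, 0.0]
[0, 0.0, 0.0, 2.6, 0.0, 0.0, 0.0]
 ->  [0.5157 0.3829 0.306 ]
```

View pics/side1.png

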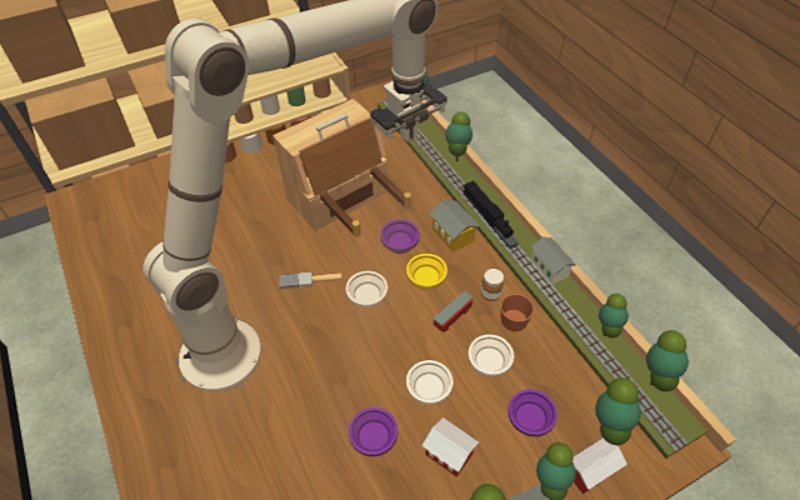

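Side view: both supports are equally far out, with knobs at (356,228) and (407,198). Next I hook the handle from behind.

drive_tool(moves=[[0,3.3,-1.1,0,0.1,0,0],[0,3.3,-1.1,0,0.1,0,0],[0,3.3,-1.2,0,0.1,0,0],[0,3.4,-1.1,0,0.1,0,0],[0,3.3,-1.2,0,0.1,0,0]])

```text
time: 7.77
eef_pos: [0.5592, 0.289, 0.3845]
eef_rot: [-0.005, 0.653, 0.757, -0.007]
force: [0.3, -0.2, 0.3]
opening: 0.0004
```

drive_tool(moves=[[0,3.4,-1.1,0.4,0,0,0],[0,3.3,-1.2,0.4,0.1,0,0],[0,3.4,-1.1,0.4,0,0,0],[0,0,0,0,0,0,0]])

```text
time: 8.1
eef_pos: [0.5048, 0.3913, 0.3719]
eef_rot: [-0.009, 0.648, 0.761, -0.008]
force: [-0.5, 0.8, -0.5]
opening: 0.0004
```

```bash
python3 - <<'E'
from h import *
im,K,T,_=cam("side");x,y=230,20;cv2.imwrite("pics/hook.png",cv2.resize(im[y:y+160,x:x+160],None,fx=3,fy=3,interpolation=2))
plan([((.5157,.3829,.306),98.5,0,4)])
E
```

```text
t 8.2 at [0.5074 0.3877 0.3723] F [-0.  -0.3 -0. ] open 0.0003
[0, -0.2, 0.2, 1.7, -0.3, 0.0, 0.1]
[0, -0.1, 0.2, 1.6, -0.3, 0.0, 0.1]
[0, -0.2, 0.2, 1.7, -0.3, 0.0, 0.1]
[0, -0.1, 0.24, 1.62, -0.3, 0.0, 0.2]
 ->  [0.5157 0.3829 0.306 ]
```

View pics/hook.png

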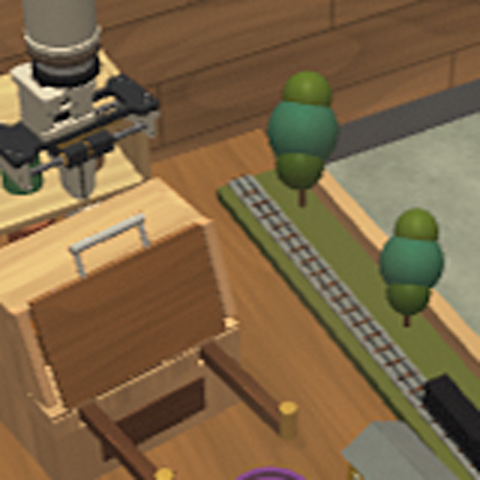

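The fingers are behind the bar and clear of it, so I go down and then pull.

drive_tool(moves=[[0,-0.1,0.2,1.7,-0.3,0,0.1],[0,-0.1,0.2,1.6,-0.3,0,0.1],[0,-0.1,0.2,1.7,-0.3,0,0.1],[0,-0.1,0.2,1.6,-0.3,0,0.2],[0,0,0,0,0,0,0]])

```text
time: 8.57
eef_pos: [0.5189, 0.377, 0.3037]
eef_rot: [0.001, 0.657, 0.754, -0.003]
force: [-0.6, 0.1, -0.6]
opening: 0.0004
```

drive_tool(moves=[[0,-1.5,0,0,0,0,0],[0,-1.5,0,0,0,0,0],[0,-1.5,0,0,0,0,0],[0,-1.5,0,0,0,0,0],[0,-1.5,0,0,0,0,0]])

```text
time: 8.98
eef_pos: [0.5314, 0.3043, 0.3104]
eef_rot: [0.002, 0.656, 0.754, 0.003]
force: [0.4, 2.2, 2.3]
opening: 0.0004
```

drive_tool(moves=[[0,-1.5,0,0,0,0,0],[0,-1.5,0,0,0,0,0],[0,-1.5,0,0,0,0,0],[0,-1.5,0,0,0,0,0],[0,-1.5,0,0,0,0,0]])

```text
time: 9.4
eef_pos: [0.5404, 0.23, 0.3084]
eef_rot: [0.001, 0.656, 0.754, 0.001]
force: [-0.2, 2.7, -2.1]
opening: -0.0001
```

```bash
python3 - <<'E'
from h import *
im,K,T,_=cam("side");save("side2",im)
plan([((.54,.2,.306),98.5,0,1)])
E
```

```text
t 9.4 at [0.5415 0.2256 0.3085] F [-0.2 -2.5 -0. ] open 0.0007
[0, -2.51, -0.49, 0.26, 0.2, 0.2, -0.8]
 ->  [0.54  0.2   0.306]
```

View pics/side2.png

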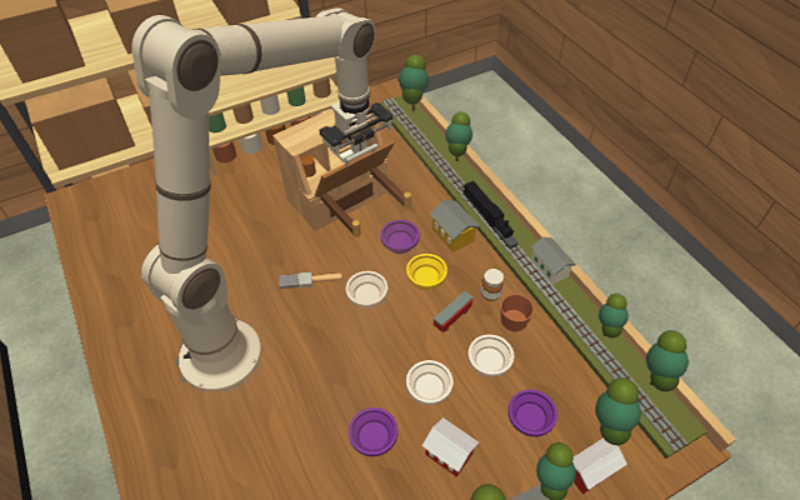

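Flap is past upright and sinking on its own. I'll raise the arm and measure the neighbours of the first lid.

drive_tool(moves=[[0,0,0,-3,0,0,0],[3,-1,0,-4,0,0,0],[3,-4,0,0,0,0,0],[3,-4,0,0,0,0,0],[3,-4,0,0,0,0,0]])

```text
time: 9.87
eef_pos: [0.5586, 0.1008, 0.38]
eef_rot: [0.002, 0.656, 0.755, 0.002]
force: [-0.3, -1.2, 1.0]
opening: 0.0226
```

```bash
python3 - <<'E'
from h import *
im,K,T,_=cam("side")
for n,(u,v,z) in dict(yellow=(427,270,.05),purp1=(400,236,.05),purp2=(533,412,.05),purp3=(373,431,.05),wagon=(453,311,.03),jar=(492,283,.05),pot=(516,311,.04),brushhandle=(340,276,.005),brush=(295,281,.005),barnTop=(450,440,.06)).items():
    print(n,atz(K,T,u/1.25,v/1.25,z)[:2].round(3))
for p in [(293,231),(343,305),(393,284)]: print(fitlid(im,K,T,*p))
E
```

```text
yellow [ 0.599 -0.056]
purp1 [0.592 0.092]
purp2 [ 0.609 -0.55 ]
purp3 [ 0.251 -0.409]
wagon [ 0.599 -0.199]
jar [ 0.735 -0.183]
pot [ 0.745 -0.287]
brushhandle [0.385 0.075]
brush [0.263 0.121]
barnTop [ 0.396 -0.517]
(array([ 0.4203058 , -0.03033578]), np.float64(0.11830796873985236))
(array([ 0.43240497, -0.3581104 ]), np.float64(0.08602167352108711))
(array([ 0.60782532, -0.36787131]), np.float64(0.10578529477618367))
```

```bash
python3 - <<'E'
from h import *
plan([((.43,-.09,.30),98.5,3,7)])
E
```

```text
t 9.9 at [0.56   0.0889 0.3797] F [ 0.7 -9.  -0.6] open 0.0265
[3, -2.3, -2.2, 1.1, 0.0, 0.1, -0.2]
[3, -2.3, -2.2, 1.1, 0.0, 0.1, -0.2]
[3, -2.3, -2.2, 1.2, 0.1, 0.0, -0.2]
[3, -2.3, -2.2, 1.1, 0.0, 0.1, -0.2]
[3, -2.2, -2.2, 1.2, 0.1, 0.0, -0.1]
[3, -2.3, -2.2, 1.1, 0.0, 0.1, -0.2]
[3, -2.22, -2.15, 1.18, 0.1, 0.0, -0.1]
 ->  [ 0.43 -0.09  0.3 ]
```

drive_tool(moves=[[3,-2.3,-2.2,1.1,0,0.1,-0.2],[3,-2.3,-2.2,1.1,0,0.1,-0.2],[3,-2.3,-2.2,1.2,0,0,-0.2],[3,-2.3,-2.2,1.1,0,0.1,-0.2],[3,-2.2,-2.2,1.2,0.1,0,-0.1]])

```text
time: 10.33
eef_pos: [0.4651, -0.0278, 0.3207]
eef_rot: [-0.001, 0.651, 0.759, 0.003]
force: [0.6, -0.4, 0.2]
opening: 0.0302
```

drive_tool(moves=[[3,-2.3,-2.2,1.1,0,0.1,-0.2],[3,-2.2,-2.1,1.2,0.1,0,-0.1],[3,0,0,0,0,0,0],[3,0,0,0,0,0,0]])

```text
time: 10.67
eef_pos: [0.4296, -0.0785, 0.2974]
eef_rot: [-0.003, 0.65, 0.76, 0.002]
force: [0.6, -0.3, 0.4]
opening: 0.0299
```

```bash
python3 - <<'E'
from h import *
im,K,T,_=cam("wrist")
c0=(.4215,-.031);u,v=proj(K,T,[[*c0,.05]])[0];print(u,v)
m=whites(im);m[225:]=0
c,f=fitlid(im,K,T,u,v);print(c,f)
o=cv2.resize(im,None,fx=1.25,fy=1.25)
for z,r in((.06,.058),(.06,.05)):
    cv2.polylines(o,[(proj(K,T,ring(c,r,z))*1.25).astype(int)],True,(0,0,255),1)
cv2.imwrite("pics/w3.png",o)
E
```

```text
318.0267326146157 134.40741463016207
[ 0.42157425 -0.03297396] 0.004129639417490504
```

View pics/w3.png

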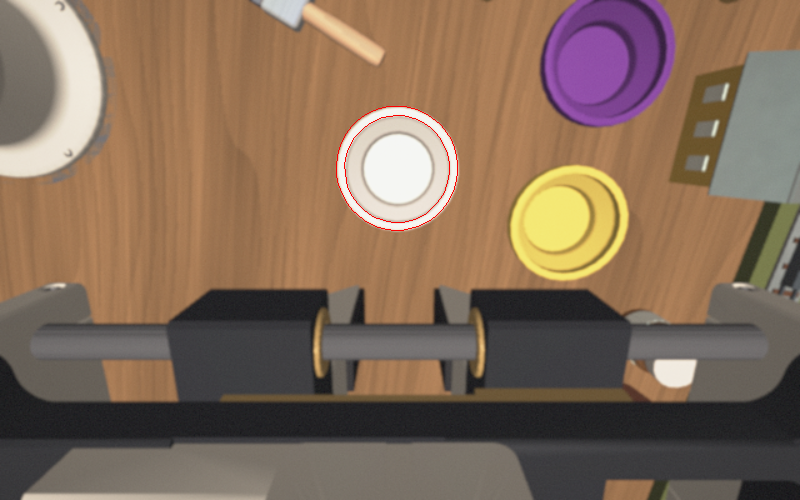

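The overlaid circles match the lid's rim (centre pixel (397,168)); the lid is at (0.4216, -0.0330).

```bash
python3 - <<'E'
from h import *
plan([((.475,-.025,.1),98.5,3,6),((.475,-.025,.062),98.5,3,3)])
E
```

```text
t 10.7 at [ 0.431  -0.0771  0.298 ] F [ 0.5 -0.   0.6] open 0.0300
[3, 0.7, 0.9, 3.3, 0.0, -0.1, 0.1]
[3, 0.7, 0.8, 3.3, 0.0, -0.1, 0.1]
[3, 0.7, 0.9, 3.3, 0.0, -0.1, 0.1]
[3, 0.8, 0.8, 3.3, 0.0, 0.0, 0.1]
[3, 0.8, 0.9, 3.3, 0.0, -0.1, 0.1]
[3, 0.71, 0.82, 3.32, 0.1, 0.0, 0.1]
 ->  [ 0.475 -0.025  0.1  ]
[3, 0.0, 0.0, 1.3, 0.0, 0.0, 0.0]
[3, 0.0, 0.0, 1.3, 0.0, 0.0, 0.0]
[3, 0.0, 0.0, 1.2, 0.0, 0.0, 0.0]
 ->  [ 0.475 -0.025  0.062]
```

drive_tool(moves=[[3,0.7,0.9,3.3,0,-0.1,0.1],[3,0.7,0.8,3.3,0,-0.1,0.1],[3,0.7,0.9,3.3,0,-0.1,0.1],[3,0.8,0.8,3.3,0,0,0.1],[3,0.8,0.9,3.3,0,-0.1,0.1]])

```text
time: 11.13
eef_pos: [0.4697, -0.0308, 0.1322]
eef_rot: [0.001, 0.651, 0.759, 0.001]
force: [0.7, -0.5, -0.5]
opening: 0.0301
```

drive_tool(moves=[[3,0.7,0.8,3.3,0,0,0.1],[3,0,0,0,0,0,0],[3,0,0,0,0,0,0]])

```text
time: 11.38
eef_pos: [0.4743, -0.023, 0.0986]
eef_rot: [-0.001, 0.651, 0.759, -0.001]
force: [0.2, -0.5, 1.3]
opening: 0.03
```

```bash
python3 - <<'E'
from h import *
plan([((.475,-.025,.062),98.5,3,3)])
E
```

```text
t 11.4 at [ 0.4743 -0.023   0.0986] F [ 0.2 -0.5  1.3] open 0.0300
[3, -0.1, 0.0, 1.2, -0.1, 0.0, 0.1]
[3, -0.1, 0.0, 1.2, 0.0, 0.0, 0.1]
[3, -0.01, 0.05, 1.26, -0.1, 0.0, 0.1]
 ->  [ 0.475 -0.025  0.062]
```

drive_tool(moves=[[3,-0.1,0,1.2,-0.1,0,0.1],[3,-0.1,0,1.2,0,0,0.1],[3,0,0,1.2,-0.1,0,0.1],[3,0,0,0,0,0,0],[0,0,0,0,0,0,0]])

```text
time: 11.8
eef_pos: [0.4806, -0.0263, 0.0679]
eef_rot: [0.005, 0.654, 0.756, 0.005]
force: [1.5, 0.6, 3.4]
opening: 0.0269
```

drive_tool(moves=[[0,0,0,0,0,0,0],[0,0,0,0,0,0,0],[0,0,0,0,0,0,0],[0,0,0,0,0,0,0],[0,0,0,0,0,0,0]])

```text
time: 12.22
eef_pos: [0.4752, -0.0265, 0.0643]
eef_rot: [0.002, 0.654, 0.756, 0.002]
force: [-0.6, -0.1, 0.6]
opening: 0.0007
```

drive_tool(moves=[[0,0,0,-1,0,0,0],[0,0,0,-2,0,0,0],[0,0,0,-3,0,0,0],[0,0,0,-4,0,0,0],[0,0,0,-4,0,0,0]])

```text
time: 12.63
eef_pos: [0.4734, -0.0266, 0.2054]
eef_rot: [0.001, 0.654, 0.756, 0.001]
force: [1.0, -0.8, 0.4]
opening: 0.0005
```

drive_tool(moves=[[0,0,0,-4,0,0,0],[0,0,0,-4,0,0,0],[0,0,0,-1,0,0,0],[0,0,0,0,0,0,0],[0,0,0,0,0,0,0]])

```text
time: 13.05
eef_pos: [0.4742, -0.0265, 0.2946]
eef_rot: [0.002, 0.654, 0.756, 0.002]
force: [-0.3, -0.8, -0.3]
opening: 0.0002
```

```bash
python3 - <<'E'
from h import *
im,K,T,_=cam("side");save("side3",im)
g=cw(-.08,-.054);print(g)
plan([((*g,.29),98.5,0,10)])
E
```

```text
[0.59403161 0.22436044]
t 13.1 at [ 0.4734 -0.0265  0.2933] F [-0.1 -0.3  0.1] open 0.0003
[0, 2.3, 1.6, 0.0, 0.0, 0.0, 0.0]
[0, 2.3, 1.6, 0.0, 0.0, 0.0, 0.0]
[0, 2.3, 1.5, 0.0, 0.0, 0.0, 0.0]
[0, 2.3, 1.6, 0.1, 0.0, 0.0, 0.0]
[0, 2.3, 1.5, 0.0, 0.0, 0.0, 0.0]
[0, 2.3, 1.6, 0.1, 0.0, 0.0, 0.0]
[0, 2.3, 1.5, 0.0, 0.1, 0.0, -0.1]
[0, 2.3, 1.6, 0.1, 0.0, 0.0, 0.0]
[0, 2.3, 1.5, 0.0, 0.1, 0.0, -0.1]
[0, 2.38, 1.57, 0.08, 0.0, 0.0, 0.0]
 ->  [0.594  0.2244 0.29  ]
```

View pics/side3.png

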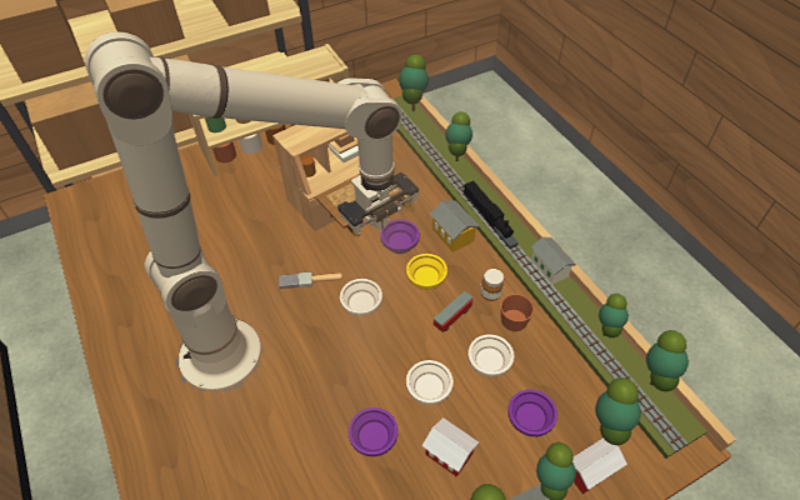

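The grip closed on nothing: the lid has moved, now at (361,296) instead of (366,288). Re-measuring.

```bash
python3 - <<'E'
from h import *
im,K,T,_=cam("side");print(fitlid(im,K,T,289,237))
im,K,T,_=cam("scene");print(fitlid(im,K,T,310,219))
im,K,T,_=cam("wrist");u,v=proj(K,T,[[.405,-.06,.05]])[0];print(u,v,fitlid(im,K,T,u,v))
plan([((.415,-.11,.29),98.5,3,4)])
E
```

```text
(array([ 0.39440078, -0.04792123]), np.float64(0.10524233020223689))
(array([ 0.39657803, -0.04950618]), np.float64(0.08894000383362086))
261.1068992458973 190.9429015882659 (array([ 0.3957704 , -0.04995678]), np.float64(0.010054948609775632))
t 13.2 at [ 0.4731 -0.0265  0.2923] F [-0.1 -0.2  0.7] open 0.0004
[3, -1.9, -1.7, 0.1, 0.0, 0.0, -0.1]
[3, -1.8, -1.8, 0.0, 0.0, 0.0, 0.0]
[3, -1.9, -1.7, 0.1, 0.0, 0.0, -0.1]
[3, -1.81, -1.77, 0.02, 0.1, 0.0, 0.0]
 ->  [ 0.415 -0.11   0.29 ]
```

```bash
python3 - <<'E'
from h import *
plan([((.449,-.042,.1),98.5,3,6)])
E
```

```text
t 13.2 at [ 0.4731 -0.0265  0.2923] F [-0.1 -0.2  0.7] open 0.0004
[3, -0.2, -0.4, 3.2, 0.0, 0.0, 0.0]
[3, -0.2, -0.4, 3.2, 0.0, 0.0, 0.0]
[3, -0.2, -0.5, 3.2, 0.0, 0.0, -0.1]
[3, -0.2, -0.4, 3.2, 0.0, 0.0, 0.0]
[3, -0.2, -0.5, 3.2, 0.0, 0.0, -0.1]
[3, -0.19, -0.44, 3.23, 0.1, 0.0, 0.0]
 ->  [ 0.449 -0.042  0.1  ]
```

drive_tool(moves=[[3,-0.2,-0.4,3.2,0,0,0],[3,-0.2,-0.4,3.2,0,0,0],[3,-0.2,-0.5,3.2,0,0,0],[3,-0.2,-0.4,3.2,0,0,-0.1],[3,-0.2,-0.5,3.2,0,0,0]])

```text
time: 13.67
eef_pos: [0.4536, -0.0396, 0.1316]
eef_rot: [0.001, 0.653, 0.757, 0.001]
force: [1.0, 0.4, -0.3]
opening: 0.0278
```

drive_tool(moves=[[3,-0.2,-0.4,3.2,0.1,0,0],[3,0,0,0,0,0,0],[3,0,0,0,0,0,0]])

```text
time: 13.92
eef_pos: [0.4489, -0.0422, 0.1001]
eef_rot: [-0.001, 0.654, 0.757, -0.001]
force: [0.7, 0.4, 0.8]
opening: 0.03
```

```bash
python3 - <<'E'
from h import *
im,K,T,_=cam("side");print(fitlid(im,K,T,289,237)[0])
im,K,T,_=cam("scene");print(fitlid(im,K,T,310,219)[0])
plan([((.449,-.042,.062),98.5,3,3)])
E
```

```text
[ 0.39467935 -0.0486516 ]
[ 0.39740744 -0.04574681]
t 14.0 at [ 0.4524 -0.042   0.103 ] F [-0.6  0.   0.1] open 0.0300
[3, 0.0, -0.1, 1.4, 0.1, 0.0, 0.0]
[3, 0.0, -0.1, 1.3, 0.1, 0.0, -0.1]
[3, 0.05, -0.15, 1.4, 0.1, 0.0, 0.0]
 ->  [ 0.449 -0.042  0.062]
```

drive_tool(moves=[[3,0,0,1.3,0,0,0],[3,0,-0.1,1.3,0.1,0,0],[3,0,0,1.3,0,0,0],[3,0,0,0,0,0,0],[3,0,0,0,0,0,0]])

```text
time: 14.43
eef_pos: [0.4517, -0.042, 0.0644]
eef_rot: [0.001, 0.653, 0.757, 0.001]
force: [0.2, -0.0, 0.9]
opening: 0.0296
```

drive_tool(moves=[[0,0,0,0,0,0,0],[0,0,0,0,0,0,0],[0,0,0,0,0,0,0],[0,0,0,0,0,0,0],[0,0,0,0,0,0,0]])

```text
time: 14.85
eef_pos: [0.451, -0.0418, 0.064]
eef_rot: [0.001, 0.653, 0.757, 0.001]
force: [-2.8, 1.1, 8.8]
opening: 0.0099
```

drive_tool(moves=[[0,0,0,-1,0,0,0],[0,0,0,-2,0,0,0],[0,0,0,-3,0,0,0],[0,0,0,-4,0,0,0],[0,0,0,-4,0,0,0]])

```text
time: 15.27
eef_pos: [0.4492, -0.0424, 0.2045]
eef_rot: [0.0, 0.654, 0.757, -0.0]
force: [0.5, -0.3, -2.2]
opening: 0.0085
```

drive_tool(moves=[[0,0,0,-4,0,0,0],[0,0,0,-3,0,0,0],[0,0,0,-1,0,0,0],[0,0,0,0,0,0,0],[0,0,0,0,0,0,0]])

```text
time: 15.68
eef_pos: [0.4498, -0.0422, 0.2828]
eef_rot: [0.001, 0.653, 0.757, 0.001]
force: [0.3, 0.0, -2.5]
opening: 0.0087
```

```bash
python3 - <<'E'
from h import *
im,K,T,_=cam("side");m=np.hstack([im[60:260,190:450]]);
im,K,T,_=cam("wrist")
cv2.imwrite("pics/held.png",np.hstack([cv2.resize(m,None,fx=1.5,fy=1.5),cv2.resize(im,(400,300))]))
g=cw(-.08,-.054);print(g)
plan([((*g,.29),98.5,0,10)])
E
```

```text
[0.59403161 0.22436044]
t 15.8 at [ 0.4487 -0.0422  0.2811] F [-0.8  0.  -1.6] open 0.0084
[0, 2.4, 1.8, -0.1, 0.0, 0.0, 0.0]
[0, 2.4, 1.8, -0.1, 0.0, 0.0, 0.0]
[0, 2.4, 1.8, -0.1, 0.0, 0.0, 0.0]
[0, 2.4, 1.8, -0.1, 0.0, 0.0, 0.0]
[0, 2.4, 1.8, -0.1, 0.0, 0.0, 0.0]
[0, 2.4, 1.9, -0.1, 0.0, 0.0, 0.0]
[0, 2.5, 1.8, -0.1, 0.0, 0.0, 0.0]
[0, 2.4, 1.9, -0.1, 0.0, 0.0, 0.0]
[0, 2.5, 1.8, -0.1, -0.1, 0.0, -0.1]
[0, 2.44, 1.87, -0.01, 0.0, 0.0, 0.0]
 ->  [0.594  0.2243 0.29  ]
```

View pics/held.png

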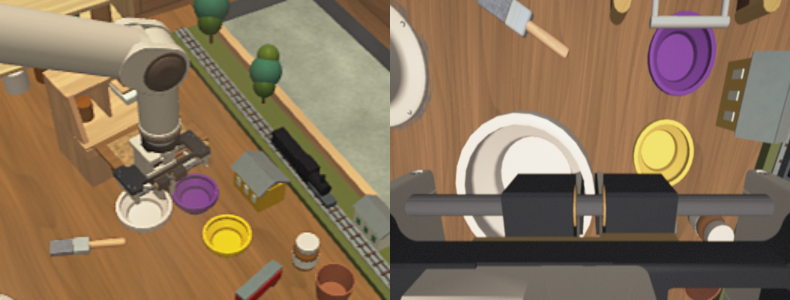

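The lid is held level and the flap is down. I'll carry it to the flap.

drive_tool(moves=[[0,2.4,1.8,-0.1,0,0,0],[0,2.4,1.8,-0.1,0,0,0],[0,2.4,1.8,-0.1,0,0,0],[0,2.4,1.8,-0.1,0,0,0],[0,2.4,1.8,-0.1,0,0,0]])

```text
time: 16.2
eef_pos: [0.5209, 0.0906, 0.2856]
eef_rot: [-0.001, 0.654, 0.757, -0.001]
force: [0.8, -0.4, -1.1]
opening: 0.0084
```

drive_tool(moves=[[0,2.4,1.9,-0.1,0,0,0],[0,2.4,1.8,-0.1,0,0,0],[0,2.5,1.8,-0.1,0,0,0],[0,2.4,1.9,0,0,0,0],[0,2.5,1.8,0,0,0,0]])

```text
time: 16.62
eef_pos: [0.5944, 0.2244, 0.288]
eef_rot: [-0.0, 0.654, 0.757, -0.002]
force: [1.2, -1.2, -1.2]
opening: 0.0085
```

drive_tool(moves=[[0,0,0,0,0,0,0],[0,0,0,0,0,0,0],[0,0,0,0,0,0,0]])

```text
time: 16.87
eef_pos: [0.5938, 0.2227, 0.2886]
eef_rot: [-0.0, 0.653, 0.757, -0.002]
force: [-0.1, -0.2, -2.3]
opening: 0.0086
```

```bash
python3 - <<'E'
from h import *
im,K,T,_=cam("wrist");save("w5",im,1)
g=cw(-.08,-.054)
fl=[[*cw(x,y),.146] for x,y in((0,.12),(-.15,.12),(-.15,-.12),(0,-.12))]; print(proj(K,T,fl).round())
plan([((*g,.225),98.5,0,4),((*g,.213),98.5,0,3)])
E
```

```text
[[118. 100.]
 [144. 258.]
 [386. 258.]
 [396. 100.]]
t 16.9 at [0.594  0.222  0.2893] F [ 0.3 -0.5 -1.1] open 0.0087
[0, 0.1, 0.0, 1.6, 0.0, 0.0, 0.0]
[0, 0.0, 0.0, 1.6, 0.0, 0.0, -0.1]
[0, 0.1, 0.0, 1.6, -0.1, 0.1, 0.0]
[0, 0.04, 0.04, 1.63, 0.0, 0.0, -0.1]
 ->  [0.594  0.2243 0.225 ]
[0, 0.0, 0.0, 0.4, 0.0, 0.0, 0.0]
[0, 0.0, 0.0, 0.4, 0.0, 0.0, 0.0]
[0, 0.0, 0.0, 0.4, 0.0, 0.0, 0.0]
 ->  [0.594  0.2243 0.213 ]
```

View pics/w5.png

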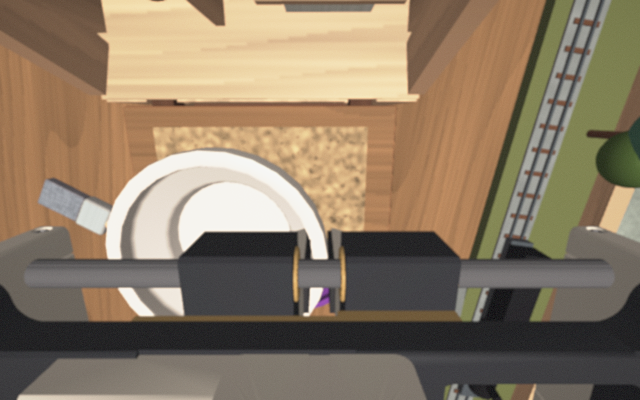

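The flap's hinge edge is at row ≈103 and its sides at columns ≈124–396, as predicted for level. Lowering.

drive_tool(moves=[[0,0.1,0,1.6,0,0,0],[0,0,0,1.6,0,0,0],[0,0.1,0,1.6,0,0,0],[0,0,0,1.6,0,0,0],[0,0,0,0.4,0,0,0]])

```text
time: 17.33
eef_pos: [0.5927, 0.2232, 0.2202]
eef_rot: [-0.0, 0.654, 0.756, -0.002]
force: [0.0, 0.3, -2.1]
opening: 0.0086
```

drive_tool(moves=[[0,0,0,0.4,0,0,0],[0,0,0,0.4,0,0,0],[0,0,0,0.2,0,0,0],[0,0,0,0,0,0,0]])

```text
time: 17.67
eef_pos: [0.5951, 0.2255, 0.2139]
eef_rot: [0.001, 0.654, 0.757, 0.001]
force: [-0.6, -0.7, -1.0]
opening: 0.0084
```

drive_tool(moves=[[0,0,0,0.2,0,0,0],[0,0,0,0.2,0,0,0],[0,0,0,0.2,0,0,0],[0,0,0,0,0,0,0],[0,0,0,0,0,0,0]])

```text
time: 18.08
eef_pos: [0.5973, 0.2266, 0.2112]
eef_rot: [0.002, 0.654, 0.757, 0.004]
force: [-0.9, 0.0, 12.7]
opening: 0.0086
```

drive_tool(moves=[[2,0,0,0,0,0,0],[3,0,0,0,0,0,0],[3,0,0,0,0,0,0],[3,0,0,-2,0,0,0],[3,0,0,-3,0,0,0]])

```text
time: 18.5
eef_pos: [0.5918, 0.2248, 0.2537]
eef_rot: [-0.001, 0.653, 0.757, -0.003]
force: [-0.8, 0.0, 0.3]
opening: 0.0299
```

drive_tool(moves=[[3,0,0,-4,0,0,0],[3,-1,0,-2,0,0,0],[3,-3,0,0,0,0,0],[3,-3,0,0,0,0,0],[3,-3,0,0,0,0,0]])

```text
time: 18.92
eef_pos: [0.6088, 0.1263, 0.3175]
eef_rot: [0.001, 0.653, 0.757, 0.001]
force: [0.4, 0.3, 0.1]
opening: 0.03
```

```bash
python3 - <<'E'
from h import *
im,K,T,_=cam("wrist");u,v=proj(K,T,[[*cw(-.08,0),.196]])[0];r=fitlid(im,K,T,u,v,.146);print(r,"cab",(r[0]-O)@EX,(r[0]-O)@EY)
im,K,T,_=cam("side");print([fitlid(im,K,T,*p) for p in[(343,305),(393,284)]])
im,K,T,_=cam("scene");print([fitlid(im,K,T,*p) for p in[(225,256),(247,298)]])
plan([((.44,-.42,.3),98.5,3,15)])
E
```

```text
(array([0.54488919, 0.21387181]), np.float64(0.03094294766984758)) cab -0.08310970931544245 -0.003847046237397839
[(array([ 0.43240497, -0.3581104 ]), np.float64(0.08745009003366476)), (array([ 0.60782532, -0.36787131]), np.float64(0.10631881860320852))]
[(array([ 0.42743205, -0.36061876]), np.float64(0.11197921061068832)), (array([ 0.60365512, -0.36994532]), np.float64(0.08276215910436373))]
t 19.1 at [0.6094 0.1226 0.3169] F [-0.3  0.2 -0.7] open 0.0298
[3, -3.4, -1.6, 0.1, 0.0, 0.0, 0.0]
[3, -3.4, -1.6, 0.1, 0.0, 0.0, 0.0]
[3, -3.4, -1.6, 0.1, 0.0, 0.0, 0.0]
[3, -3.4, -1.6, 0.1, 0.0, 0.0, 0.0]
[3, -3.4, -1.6, 0.1, 0.0, 0.0, 0.0]
[3, -3.4, -1.6, 0.1, 0.0, 0.0, 0.0]
[3, -3.4, -1.6, 0.1, 0.0, 0.0, -0.1]
[3, -3.4, -1.7, 0.1, 0.0, 0.0, 0.0]
[3, -3.4, -1.6, 0.1, 0.0, 0.0, -0.1]
[3, -3.5, -1.7, 0.1, 0.0, 0.0, 0.0]
[3, -3.4, -1.6, 0.2, 0.0, 0.0, -0.1]
[3, -3.5, -1.7, 0.1, 0.0, 0.0, 0.0]
[3, -3.4, -1.7, 0.2, 0.0, 0.0, -0.1]
[3, -3.4, -1.6, 0.1, 0.0, 0.1, 0.0]
[3, -3.5, -1.68, 0.16, 0.0, 0.0, -0.1]
 ->  [ 0.44 -0.42  0.3 ]
```

drive_tool(moves=[[3,-3.4,-1.6,0.1,0,0,0],[3,-3.4,-1.6,0.1,0,0,0],[3,-3.4,-1.6,0.1,0,0,0],[3,-3.4,-1.6,0.1,0,0,0],[3,-3.4,-1.6,0.1,0,0,0]])

```text
time: 19.48
eef_pos: [0.5539, -0.0529, 0.3117]
eef_rot: [0.0, 0.653, 0.758, 0.001]
force: [0.1, -0.3, -0.3]
opening: 0.0301
```

drive_tool(moves=[[3,-3.4,-1.6,0.1,0,0,0],[3,-3.4,-1.6,0.1,0,0,0],[3,-3.4,-1.7,0.1,0,0,0],[3,-3.4,-1.6,0.1,0,0,0],[3,-3.5,-1.7,0.1,0,0,-0.1]])

```text
time: 19.9
eef_pos: [0.4984, -0.2339, 0.3067]
eef_rot: [0.0, 0.652, 0.758, 0.001]
force: [0.1, -0.2, -0.2]
opening: 0.0299
```

drive_tool(moves=[[3,-3.4,-1.6,0.2,0,0,-0.1],[3,-3.5,-1.7,0.1,0,0,0],[3,-3.4,-1.7,0.2,0,0,-0.1],[3,-3.4,-1.6,0.1,0,0,0],[3,-3.5,-1.7,0.2,0,0,-0.1]])

```text
time: 20.32
eef_pos: [0.4429, -0.4166, 0.2985]
eef_rot: [0.0, 0.65, 0.76, 0.001]
force: [1.0, -0.5, -0.4]
opening: 0.0303
```

drive_tool(moves=[[3,0,0,0,0,0,0],[3,0,0,0,0,0,0],[3,0,0,0,0,0,0],[3,0,0,0,0,0,0]])

```text
time: 20.65
eef_pos: [0.4439, -0.4144, 0.2985]
eef_rot: [0.0, 0.65, 0.76, 0.001]
force: [0.4, 0.3, -0.4]
opening: 0.0297
```

```bash
python3 - <<'E'
from h import *
im,K,T,_=cam("wrist")
for c0 in((.43,-.359),(.606,-.369)):
    u,v=proj(K,T,[[*c0,.05]])[0];c,f=fitlid(im,K,T,u,v);print(u,v,c,f)
    if c0[0]<.5: g=c+.054*-EY;print(g);plan([((*g,.1),98.5,3,7)])
E
```

```text
313.89588536129924 125.936160708357 [ 0.43144744 -0.36208514] 0.004282241412631086
[ 0.4848543  -0.35410344]
t 20.7 at [ 0.4439 -0.4144  0.2987] F [0.2 1.3 0.3] open 0.0303
[3, 0.8, 0.7, 2.8, 0.0, 0.0, 0.1]
[3, 0.7, 0.7, 2.8, 0.0, 0.0, 0.1]
[3, 0.8, 0.7, 2.9, 0.0, 0.0, 0.1]
[3, 0.8, 0.7, 2.8, 0.0, 0.0, 0.1]
[3, 0.7, 0.7, 2.9, 0.0, 0.0, 0.0]
[3, 0.8, 0.7, 2.8, 0.1, 0.0, 0.1]
[3, 0.71, 0.72, 2.89, 0.0, -0.1, 0.0]
 ->  [ 0.4848 -0.3541  0.1   ]
451.9284302111189 156.72851147206904 [ 0.60649093 -0.37168362] 0.02067580263712055
```

drive_tool(moves=[[3,0.8,0.7,2.8,0,0,0.1],[3,0.7,0.7,2.8,0,0,0.1],[3,0.8,0.7,2.9,0,0,0.1],[3,0.8,0.7,2.8,0,0,0.1],[3,0.7,0.7,2.9,0,0,0]])

```text
time: 21.12
eef_pos: [0.4731, -0.3714, 0.1563]
eef_rot: [0.001, 0.652, 0.758, 0.001]
force: [0.3, -0.3, -0.4]
opening: 0.0301
```

drive_tool(moves=[[3,0.8,0.7,2.8,0.1,0,0.1],[3,0.7,0.7,2.9,0,0,0],[3,0,0,0,0,0,0],[3,0,0,0,0,0,0]])

```text
time: 21.45
eef_pos: [0.4833, -0.3544, 0.0989]
eef_rot: [-0.002, 0.653, 0.758, 0.0]
force: [0.3, -1.5, -0.2]
opening: 0.0297
```

```bash
python3 - <<'E'
from h import *
im,K,T,_=cam("side");print(fitlid(im,K,T,343,305)[0])
plan([((.4848,-.3541,.0635),98.5,3,3)])
E
```

```text
[ 0.43231617 -0.35865614]
t 21.5 at [ 0.4838 -0.3565  0.1007] F [-0.3 -0.6  0.9] open 0.0299
[3, 0.1, 0.0, 1.2, 0.0, 0.0, 0.0]
[3, 0.1, 0.1, 1.3, 0.0, 0.0, -0.1]
[3, 0.02, 0.04, 1.22, 0.0, 0.0, 0.0]
 ->  [ 0.4848 -0.3541  0.0635]
```

Unmoved in the side fit. Go down, grip and lift.

drive_tool(moves=[[3,0.1,0.1,1.2,0,0,0],[3,0.1,0,1.3,0,0,-0.1],[3,0,0,1.2,0,0,0],[3,0,0,0,0,0,0],[3,0,0,0,0,0,0]])

```text
time: 21.92
eef_pos: [0.4829, -0.3547, 0.062]
eef_rot: [-0.001, 0.654, 0.757, -0.0]
force: [-0.3, -0.4, -0.3]
opening: 0.0297
```

drive_tool(moves=[[0,0,0,0,0,0,0],[0,0,0,0,0,0,0],[0,0,0,0,0,0,0],[0,0,0,0,0,0,0],[0,0,0,0,0,0,0]])

```text
time: 22.33
eef_pos: [0.4837, -0.3548, 0.064]
eef_rot: [-0.0, 0.654, 0.757, 0.0]
force: [-2.3, 1.1, 6.8]
opening: 0.0104
```

drive_tool(moves=[[0,0,0,0,0,0,0],[0,0,0,-1,0,0,0],[0,0,0,-2,0,0,0],[0,0,0,-4,0,0,0],[0,0,0,-4,0,0,0]])

```text
time: 22.75
eef_pos: [0.4828, -0.354, 0.1732]
eef_rot: [-0.002, 0.654, 0.757, -0.0]
force: [0.9, 0.7, -1.9]
opening: 0.009
```

drive_tool(moves=[[0,0,0,-4,0,0,0],[0,0,0,-4,0,0,0],[0,0,0,-4,0,0,0],[0,0,0,-1.5,0,0,0],[0,0,0,0,0,0,0]])

```text
time: 23.17
eef_pos: [0.4861, -0.3566, 0.3144]
eef_rot: [0.005, 0.654, 0.757, 0.001]
force: [0.4, -0.4, -1.5]
opening: 0.0086
```

```bash
python3 - <<'E'
from h import *
c=np.array([.545,.2139]); g=c-.054*EY; print(g)
plan([((*g,.31),98.5,0,17)])
E
```

```text
[0.59840686 0.22188171]
t 23.2 at [ 0.4861 -0.3566  0.3144] F [ 0.4 -0.4 -1.5] open 0.0086
[0, 3.3, 1.1, 0.0, 0.0, 0.0, 0.0]
[0, 3.3, 1.2, 0.0, 0.0, 0.0, 0.0]
[0, 3.3, 1.1, 0.0, 0.0, 0.0, 0.0]
[0, 3.3, 1.2, 0.0, 0.0, 0.0, 0.0]
[0, 3.3, 1.1, 0.0, 0.0, 0.0, 0.0]
[0, 3.3, 1.2, 0.0, 0.0, 0.0, 0.0]
[0, 3.3, 1.1, 0.0, 0.0, 0.0, 0.0]
[0, 3.2, 1.2, 0.0, 0.0, 0.0, 0.0]
[0, 3.3, 1.1, 0.0, 0.1, 0.0, 0.0]
[0, 3.2, 1.2, 0.0, 0.0, 0.0, 0.0]
[0, 3.3, 1.1, 0.0, 0.1, 0.1, 0.0]
[0, 3.2, 1.2, 0.0, 0.0, 0.0, 0.0]
[0, 3.3, 1.1, 0.0, 0.1, 0.1, 0.0]
[0, 3.2, 1.2, 0.1, 0.0, 0.0, 0.0]
[0, 3.3, 1.1, 0.1, 0.1, 0.1, 0.0]
[0, 3.2, 1.2, 0.0, 0.0, 0.0, -0.1]
[0, 3.29, 1.15, 0.06, 0.1, 0.1, 0.0]
 ->  [0.5984 0.2218 0.31  ]
```

drive_tool(moves=[[0,3.3,1.1,0,0,0,0],[0,3.3,1.2,0,0,0,0],[0,3.3,1.1,0,0,0,0],[0,3.3,1.2,0,0,0,0],[0,3.3,1.1,0,0,0,0]])

```text
time: 23.58
eef_pos: [0.5155, -0.1813, 0.3066]
eef_rot: [-0.001, 0.654, 0.757, -0.0]
force: [0.5, 0.0, -2.2]
opening: 0.0089
```

drive_tool(moves=[[0,3.3,1.2,0,0,0,0],[0,3.3,1.1,0,0,0,0],[0,3.2,1.2,0,0,0,0],[0,3.3,1.1,0,0.1,0,0],[0,3.2,1.2,0,0,0,0]])

```text
time: 24.0
eef_pos: [0.5489, -0.0116, 0.3066]
eef_rot: [-0.001, 0.653, 0.757, -0.001]
force: [1.2, 1.0, -1.7]
opening: 0.0088
```

drive_tool(moves=[[0,3.3,1.1,0,0.1,0.1,0],[0,3.2,1.2,0,0,0,0],[0,3.3,1.1,0,0.1,0.1,0],[0,3.2,1.2,0.1,0,0,0],[0,3.3,1.1,0.1,0.1,0.1,0]])

```text
time: 24.42
eef_pos: [0.5817, 0.1574, 0.3046]
eef_rot: [-0.005, 0.654, 0.757, -0.002]
force: [0.9, -0.5, -3.0]
opening: 0.0089
```

drive_tool(moves=[[0,3.2,1.2,0,0,0,-0.1],[0,2,0.6,0,0,0,0],[0,0,0,0,0,0,0],[0,0,0,0,0,0,0]])

```text
time: 24.75
eef_pos: [0.5913, 0.212, 0.3042]
eef_rot: [-0.005, 0.651, 0.759, -0.002]
force: [0.6, -0.5, -2.7]
opening: 0.0087
```

```bash
python3 - <<'E'
from h import *
plan([((.5984,.2219,.255),98.5,0,4)])
E
```

```text
t 24.8 at [0.5913 0.212  0.3042] F [ 0.6 -0.5 -2.7] open 0.0087
[0, 0.2, 0.2, 1.2, -0.1, -0.1, 0.1]
[0, 0.2, 0.2, 1.2, -0.2, -0.1, 0.0]
[0, 0.2, 0.2, 1.3, -0.1, 0.0, 0.1]
[0, 0.26, 0.28, 1.22, -0.2, -0.1, 0.0]
 ->  [0.5984 0.2219 0.255 ]
```

drive_tool(moves=[[0,0.4,0.5,0,-0.2,-0.1,0.1],[0,0.5,0.4,0,-0.2,-0.1,0],[0,0,0,2.5,-0.1,-0.1,0.1],[0,0,0,2.4,-0.1,0,0],[0,0,0,0,0,0,0]])

```text
time: 25.17
eef_pos: [0.598, 0.2184, 0.2524]
eef_rot: [-0.0, 0.655, 0.756, -0.002]
force: [-2.1, -1.4, -2.8]
opening: 0.0089
```

```bash
python3 - <<'E'
from h import *
plan([((.5984,.2219,.235),98.5,0,3)])
E
```

```text
t 25.2 at [0.598  0.2184 0.2524] F [-2.1 -1.4 -2.8] open 0.0089
[0, 0.1, 0.0, 0.6, -0.1, 0.0, -0.1]
[0, 0.1, 0.0, 0.6, -0.1, 0.1, -0.1]
[0, 0.15, 0.1, 0.54, 0.0, 0.0, -0.1]
 ->  [0.5984 0.2219 0.235 ]
```

drive_tool(moves=[[0,0.1,0,0.6,-0.1,0,-0.1],[0,0.1,0,0.5,0,0.1,-0.1],[0,0.1,0.1,0.4,0,0,-0.1],[0,0,0,0.2,0,0,0],[0,0,0,0,0,0,0]])

```text
time: 25.58
eef_pos: [0.6036, 0.224, 0.244]
eef_rot: [0.003, 0.652, 0.758, 0.006]
force: [-0.8, -0.7, 7.5]
opening: 0.0089
```

drive_tool(moves=[[0,0,-0.4,0,0,0,0],[0,0,0,0.2,0,0,0],[0,0,0,0,0,0,0],[0,0,0,0,0,0,0]])

```text
time: 25.92
eef_pos: [0.6015, 0.2243, 0.2443]
eef_rot: [0.004, 0.652, 0.758, 0.008]
force: [2.5, -0.2, 13.0]
opening: 0.0088
```

```bash
python3 - <<'E'
from h import *
for i in range(4):
    im,K,T,_=cam("wrist"); s=manip.get_state();print(s["eef_pos"].round(4),s["force"].round(1),np.degrees((down(98.5).inv()*rot(s["eef_rot"])).as_rotvec()).round(1))
save("w6",im,1)
E
```

```text
[0.6015 0.2242 0.2442] [ 2.2  0.7 12.1] [-1.   0.2 -0.1]
[0.6014 0.2242 0.2442] [ 1.7  0.1 12.7] [-1.   0.2 -0.1]
[0.6015 0.2243 0.2443] [ 2.4 -0.1 12.9] [-1.   0.2 -0.1]
[0.6015 0.2242 0.2443] [ 1.9  0.1 12.8] [-1.   0.2 -0.1]
```

View pics/w6.png

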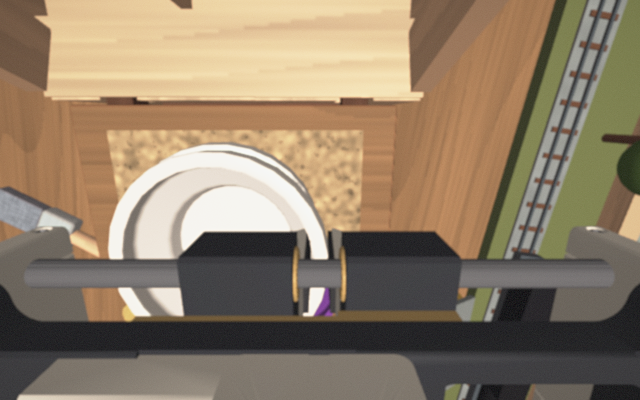

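Upper lid is 8 mm above its seat with 12 N contact, so it is slightly off centre. I'll measure the lower lid's visible rim edge.

```bash
python3 - <<'E'
from h import *
im,K,T,_=cam("wrist")
m=whites(im).astype(float)
g=cv2.GaussianBlur(im,(3,3),0).astype(float)
sat=g.max(2)-g.min(2)   # white=low chroma
# visible outer boundary of lower lid: search along rays from predicted lower centre
c0=np.array([.545,.2139]);pc=proj(K,T,[[*c0,.206]])[0]
tcp=np.array([.6015,.2243]);cu=tcp+.054*EY
print("upper centre by grip",cu,"pc",pc)
pts=[]
for th in np.radians(np.arange(-115,-20,5)):
    d=np.array([np.cos(th),np.sin(th)])
    rr=np.arange(70,150,.5);q=pc+rr[:,None]*d
    v=cv2.remap(sat.astype(np.float32),q[:,0:1].astype(np.float32),q[:,1:2].astype(np.float32),1)[:,0]
    i=np.where(v<40)[0]; 
    if len(i)==0: continue
    r=rr[i[-1]]; pts.append(pc+r*d)
    # expected radii
    def rad(c,z):
        p=proj(K,T,ring(c,.058,z));a_=np.arctan2(p[:,1]-pc[1],p[:,0]-pc[0]);k=np.argmin(abs(a_-th));return np.hypot(*(p[k]-pc))
    print(int(np.degrees(th)),"seen",r,"low",round(rad(c0,.206)),"up",round(rad(cu,.241)))
E
```

```text
upper centre by grip [0.54809314 0.21631829] pc [222.38978003 235.65994796]
-115 seen 94.5 low 100 up 105
-110 seen 94.0 low 100 up 100
-105 seen 93.5 low 99 up 100
-100 seen 93.5 low 99 up 96
-95 seen 93.0 low 98 up 96
-90 seen 93.0 low 96 up 93
-85 seen 93.5 low 96 up 93
-80 seen 93.0 low 96 up 93
-75 seen 93.0 low 95 up 90
-70 seen 94.0 low 95 up 90
-65 seen 93.5 low 94 up 89
-59 seen 94.0 low 94 up 89
-55 seen 93.5 low 94 up 89
-50 seen 94.0 low 94 up 89
-45 seen 95.0 low 94 up 90
-40 seen 95.0 low 94 up 90
-35 seen 95.5 low 94 up 92
-29 seen 95.5 low 95 up 92
-25 seen 95.5 low 95 up 94
```

```bash
python3 - <<'E'
from h import *
im,K,T,_=cam("wrist")
g=cv2.GaussianBlur(im,(3,3),0).astype(float);sat=(g.max(2)-g.min(2)).astype(np.float32)
pc=np.array([222.,236.])
def edge(deg):
    o=[]
    for th in np.radians(deg):
        d=np.array([np.cos(th),np.sin(th)]);rr=np.arange(70,150,.5);q=(pc+rr[:,None]*d).astype(np.float32)
        v=cv2.remap(sat,q[:,:1],q[:,1:],1)[:,0];i=np.where(v<40)[0]
        if len(i): o.append(pc+rr[i[-1]]*d)
    return np.array(o)
def fit(P,z):
    W=np.array([atz(K,T,*p,z)[:2] for p in P])
    return least_squares(lambda c:np.hypot(*(W-c).T)-.058,[.546,.214])
L=edge(np.arange(-75,-20,4));U=edge(np.r_[np.arange(-215,-130,4)])
for n,P,zs in(("low",L,(.206,)),("up",U,(.238,.241,.244))):
    for z in zs:
        r=fit(P,z);c=r.x;print(n,z,c.round(4),"cab",((c-O)@EX).round(4),((c-O)@EY).round(4),"rms mm",(1e3*np.std(r.fun)).round(2))
print(U.round(0).tolist())
E
```

```text
low 0.206 [0.5466 0.2129] cab -0.0843 -0.0054 rms mm 0.19
up 0.238 [0.548  0.2048] cab -0.0925 -0.0056 rms mm 6.14
up 0.241 [0.5501 0.2061] cab -0.0915 -0.0079 rms mm 5.99
up 0.244 [0.5522 0.2075] cab -0.0905 -0.0102 rms mm 5.84
[[100.0, 322.0], [122.0, 296.0], [119.0, 289.0], [101.0, 287.0], [81.0, 285.0], [78.0, 275.0], [75.0, 265.0], [109.0, 250.0], [109.0, 242.0], [110.0, 234.0], [73.0, 223.0], [113.0, 219.0], [115.0, 211.0], [118.0, 204.0], [122.0, 198.0], [126.0, 191.0], [131.0, 185.0], [136.0, 180.0], [141.0, 175.0], [147.0, 170.0], [153.0, 167.0], [159.0, 163.0]]
```

```bash
python3 - <<'E'
from h import *
im,K,T,_=cam("wrist")
U=np.array([[109,250],[109,242],[110,234],[113,219],[115,211],[118,204],[122,198],[126,191],[131,185],[136,180],[141,175],[147,170],[153,167],[159,163],[170,157]])
for z in(.236,.240,.244):
    W=np.array([atz(K,T,*p,z)[:2] for p in U]);r=least_squares(lambda c:np.hypot(*(W-c).T)-.058,[.546,.214]);c=r.x
    print(z,c.round(4),"cab",((c-O)@EX).round(4),((c-O)@EY).round(4),(1e3*r.fun).round(1))
E
```

```text
0.236 [0.5545 0.2126] cab -0.0858 -0.0131 [ 0.  -0.  -0.2 -0.2  0.2  0.2 -0.1  0.2  0.1 -0.1  0.   0.1 -0.3 -0.2
  0.1]
0.24 [0.5569 0.2139] cab -0.0848 -0.0157 [-0.1 -0.1 -0.2 -0.1  0.2  0.3  0.   0.2  0.1 -0.   0.1  0.1 -0.3 -0.2
 -0. ]
0.244 [0.5592 0.2153] cab -0.0839 -0.0183 [-0.3 -0.2 -0.3 -0.1  0.3  0.4  0.1  0.3  0.2  0.   0.1  0.1 -0.4 -0.3
 -0.2]
```

The data suggests the lid sags about 6° in the grip with its far side down, while its centre is aligned to about 1–3 mm. I'll press it a little flatter, release, and check.

drive_tool(moves=[[0,0,0,0.3,0,0,0],[0,0,0,0.3,0,0,0],[0,0,0,0,0,0,0]])

```text
time: 26.52
eef_pos: [0.605, 0.2251, 0.242]
eef_rot: [0.006, 0.652, 0.758, 0.012]
force: [3.4, 0.3, 25.7]
opening: 0.0089
```

drive_tool(moves=[[1.2,0,0,0,0,0,0],[1.6,0,0,0,0,0,0],[2,0,0,0,0,0,0],[3,0,0,0,0,0,0],[3,0,0,0,0,0,0]])

```text
time: 26.93
eef_pos: [0.5971, 0.2229, 0.233]
eef_rot: [0.001, 0.652, 0.758, 0.003]
force: [-0.1, -0.1, -0.9]
opening: 0.0277
```

drive_tool(moves=[[3,0,0,-2,0,0,0],[3,0,0,-3,0,0,0],[3,-1,0,-3,0,0,0],[3,-3,0,-1,0,0,0],[3,-3,0,0,0,0,0]])

```text
time: 27.35
eef_pos: [0.6083, 0.1552, 0.3258]
eef_rot: [0.002, 0.651, 0.759, 0.005]
force: [0.8, -0.3, -0.5]
opening: 0.0302
```

drive_tool(moves=[[3,-3,0,0,0,0,0],[3,0,0,0,0,0,0],[3,0,0,0,0,0,0]])

```text
time: 27.6
eef_pos: [0.6117, 0.1205, 0.3217]
eef_rot: [0.001, 0.654, 0.756, 0.002]
force: [-0.0, 1.2, 0.1]
opening: 0.03
```

```bash
python3 - <<'E'
from h import *
im,K,T,_=cam("wrist");c0=(.546,.213)
u,v=proj(K,T,[[*c0,.222]])[0];r=fitlid(im,K,T,u,v,.172);print(r,((r[0]-O)@EX).round(4),((r[0]-O)@EY).round(4))
o=im.copy()
for z,rr in((.206,.058),(.232,.058),(.232,.05)): cv2.polylines(o,[proj(K,T,ring((.546,.213),rr,z)).round().astype(int)],True,(0,0,255),1)
a_=cv2.resize(o[:230,150:470],(480,345))
im,K,T,_=cam("side");b=cv2.resize(im[90:205,210:370],(480,345),interpolation=2)
cv2.imwrite("pics/st.png",np.vstack([a_,b])[:,:])
E
```

```text
(array([0.5503105 , 0.19827286]), np.float64(0.1895847771673859)) -0.0993 -0.0069
```

View pics/st.png

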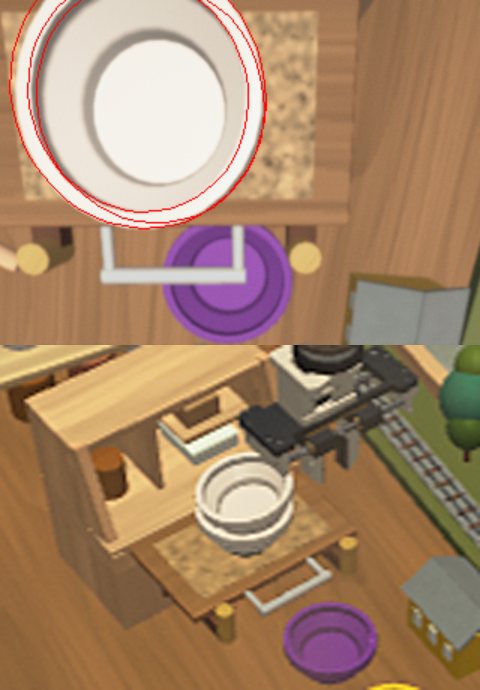

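Nested and level: the overlay of the predicted rims matches, and the side view shows two concentric lids. Now the third lid.

```bash
python3 - <<'E'
from h import *
im,K,T,_=cam("side");print(fitlid(im,K,T,393,284)[0])
plan([((.6155,-.43,.3),98.5,3,15)])
E
```

```text
[ 0.60782532 -0.36787131]
t 27.8 at [0.6109 0.1253 0.3216] F [ 0.2 -0.5  0.2] open 0.0301
[3, -3.7, -0.5, 0.1, 0.0, 0.0, 0.0]
[3, -3.7, -0.5, 0.1, 0.0, 0.0, 0.0]
[3, -3.7, -0.5, 0.1, 0.0, 0.0, 0.0]
[3, -3.7, -0.5, 0.1, 0.0, 0.0, 0.0]
[3, -3.7, -0.5, 0.1, 0.0, 0.0, 0.0]
[3, -3.6, -0.5, 0.1, 0.0, 0.0, 0.0]
[3, -3.7, -0.5, 0.2, 0.0, 0.0, 0.0]
[3, -3.6, -0.6, 0.1, 0.0, 0.0, 0.0]
[3, -3.7, -0.5, 0.2, 0.0, 0.0, 0.0]
[3, -3.6, -0.6, 0.1, 0.0, 0.0, 0.0]
[3, -3.7, -0.5, 0.2, 0.0, 0.0, 0.0]
[3, -3.6, -0.6, 0.1, 0.1, 0.0, 0.0]
[3, -3.7, -0.5, 0.2, 0.0, 0.0, 0.1]
[3, -3.6, -0.6, 0.1, 0.1, -0.1, 0.0]
[3, -3.67, -0.54, 0.19, 0.0, 0.0, 0.1]
 ->  [ 0.6155 -0.43    0.3   ]
```

drive_tool(moves=[[3,-3.7,-0.5,0.1,0,0,0],[3,-3.7,-0.5,0.1,0,0,0],[3,-3.7,-0.5,0.1,0,0,0],[3,-3.7,-0.5,0.1,0,0,0],[3,-3.7,-0.5,0.1,0,0,0]])

```text
time: 28.17
eef_pos: [0.6143, -0.0624, 0.3163]
eef_rot: [0.001, 0.651, 0.759, 0.003]
force: [0.5, 0.7, 0.2]
opening: 0.03
```

drive_tool(moves=[[3,-3.6,-0.5,0.1,0,0,0],[3,-3.7,-0.5,0.2,0,0,0],[3,-3.6,-0.6,0.1,0,0,0],[3,-3.7,-0.5,0.2,0,0,0],[3,-3.6,-0.6,0.1,0,0,0]])

```text
time: 28.58
eef_pos: [0.6155, -0.2465, 0.3086]
eef_rot: [0.001, 0.651, 0.759, 0.003]
force: [0.3, -0.3, 0.3]
opening: 0.03
```

drive_tool(moves=[[3,-3.7,-0.5,0.2,0,0,0],[3,-3.6,-0.6,0.1,0.1,0,0],[3,-3.7,-0.5,0.2,0,0,0.1],[3,-3.6,-0.6,0.1,0,0,0],[3,-3.7,-0.5,0.2,0,0,0.1]])

```text
time: 29.0
eef_pos: [0.6166, -0.4313, 0.3003]
eef_rot: [0.0, 0.652, 0.758, 0.002]
force: [0.7, -0.5, -0.3]
opening: 0.0299
```

drive_tool(moves=[[3,0,0,0,0,0,0],[3,0,0,0,0,0,0],[3,0,0,0,0,0,0],[3,0,0,0,0,0,0]])

```text
time: 29.33
eef_pos: [0.6171, -0.4288, 0.3005]
eef_rot: [0.0, 0.652, 0.758, 0.003]
force: [1.1, 0.0, -0.2]
opening: 0.0302
```

```bash
python3 - <<'E'
from h import *
im,K,T,_=cam("wrist")
u,v=proj(K,T,[[.6065,-.3715,.05]])[0];c,f=fitlid(im,K,T,u,v);print(u,v,c,f)
g=c+.054*-EY;print(g);plan([((*g,.1),98.5,3,7)])
E
```

```text
316.02338980659437 125.15100958466383 [ 0.60641396 -0.37164281] 0.006528857836562825
[ 0.65982082 -0.3636611 ]
t 29.4 at [ 0.617  -0.4288  0.3008] F [-0.7 -0.3 -0.5] open 0.0299
[3, 0.8, 0.7, 2.9, 0.0, 0.0, 0.0]
[3, 0.8, 0.7, 2.9, 0.0, 0.0, 0.0]
[3, 0.8, 0.7, 2.9, 0.1, 0.0, 0.0]
[3, 0.8, 0.8, 2.9, 0.0, 0.0, 0.0]
[3, 0.8, 0.7, 2.8, 0.1, -0.1, 0.0]
[3, 0.9, 0.8, 2.9, 0.0, 0.0, 0.1]
[3, 0.85, 0.74, 2.81, 0.1, -0.1, 0.0]
 ->  [ 0.6598 -0.3637  0.1   ]
```

drive_tool(moves=[[3,0.8,0.7,2.9,0,0,0],[3,0.8,0.7,2.9,0,0,0],[3,0.8,0.7,2.9,0.1,0,0],[3,0.8,0.8,2.9,0,0,0],[3,0.8,0.7,2.8,0.1,0,0]])

```text
time: 29.8
eef_pos: [0.647, -0.3837, 0.1563]
eef_rot: [-0.0, 0.652, 0.758, 0.001]
force: [-0.2, -0.3, -1.0]
opening: 0.0299
```

drive_tool(moves=[[3,0.9,0.8,2.9,0,-0.1,0.1],[3,0.8,0.7,2.8,0.1,-0.1,0],[3,0,0,0,0,0,0],[3,0,0,0,0,0,0]])

```text
time: 30.13
eef_pos: [0.6581, -0.364, 0.0985]
eef_rot: [-0.002, 0.653, 0.758, -0.001]
force: [1.0, -0.5, 1.1]
opening: 0.0302
```

```bash
python3 - <<'E'
from h import *
im,K,T,_=cam("side");print(fitlid(im,K,T,393,284)[0])
plan([((.6598,-.3637,.0625),98.5,3,3)])
E
```

```text
[ 0.60782532 -0.36787131]
t 30.2 at [ 0.6586 -0.3668  0.101 ] F [-0.2 -0.8  0.6] open 0.0299
[3, 0.1, 0.1, 1.3, 0.0, 0.0, 0.0]
[3, 0.1, 0.0, 1.3, 0.0, 0.1, 0.0]
[3, 0.1, 0.07, 1.25, -0.1, 0.0, -0.1]
 ->  [ 0.6598 -0.3637  0.0625]
```

drive_tool(moves=[[3,0.1,0.1,1.3,0,0,0],[3,0,0,1.3,0,0.1,0],[3,0,0,1.2,-0.1,0,-0.1],[3,0,0,0,0,0,0],[3,0,0,0,0,0,0]])

```text
time: 30.6
eef_pos: [0.6573, -0.3665, 0.0604]
eef_rot: [-0.001, 0.654, 0.757, -0.0]
force: [0.9, 0.2, -0.1]
opening: 0.0298
```

drive_tool(moves=[[0,0,0,0,0,0,0],[0,0,0,0,0,0,0],[0,0,0,0,0,0,0],[0,0,0,0,0,0,0],[0,0,0,0,0,0,0]])

```text
time: 31.02
eef_pos: [0.6586, -0.3665, 0.0634]
eef_rot: [-0.0, 0.654, 0.757, 0.0]
force: [-2.9, 2.6, 6.5]
opening: 0.0118
```

drive_tool(moves=[[0,0,0,0,0,0,0],[0,0,0,-0.5,0,0,0],[0,0,0,-1,0,0,0],[0,0,0,-2,0,0,0],[0,0,0,-3,0,0,0]])

```text
time: 31.43
eef_pos: [0.6572, -0.3653, 0.1247]
eef_rot: [-0.002, 0.653, 0.757, -0.0]
force: [-0.4, 0.1, -2.0]
opening: 0.0099
```

drive_tool(moves=[[0,0,0,-4,0,0,0],[0,0,0,-4,0,0,0],[0,0,0,-4,0,0,0],[0,0,0,-4,0,0,0],[0,0,0,-3,0,0,0]])

```text
time: 31.85
eef_pos: [0.6597, -0.3669, 0.3224]
eef_rot: [0.003, 0.653, 0.757, 0.001]
force: [1.2, -0.4, -1.6]
opening: 0.0097
```

drive_tool(moves=[[0,0,0,-1,0,0,0],[0,0,0,-0.5,0,0,0],[0,0,0,0,0,0,0]])

```text
time: 32.1
eef_pos: [0.659, -0.3665, 0.3327]
eef_rot: [0.001, 0.653, 0.757, 0.0]
force: [-0.1, -1.0, -1.8]
opening: 0.01
```

```bash
python3 - <<'E'
from h import *
c=np.array([.546,.213]); g=c-.054*EY; print(g)
plan([((*g,.335),98.5,0,18)])
E
```

```text
[0.59940686 0.22098171]
t 32.1 at [ 0.659  -0.3665  0.3327] F [-0.1 -1.  -1.8] open 0.0100
[0, 3.3, 0.1, 0.0, 0.0, 0.0, 0.0]
[0, 3.3, 0.2, 0.0, 0.0, 0.0, 0.0]
[0, 3.3, 0.1, 0.0, 0.0, 0.0, 0.0]
[0, 3.3, 0.2, 0.0, 0.0, 0.0, 0.0]
[0, 3.3, 0.1, 0.0, 0.0, 0.0, 0.0]
[0, 3.3, 0.2, 0.0, 0.0, 0.0, 0.0]
[0, 3.3, 0.1, 0.0, 0.0, 0.0, 0.0]
[0, 3.3, 0.2, 0.0, 0.0, 0.0, 0.0]
[0, 3.3, 0.1, 0.0, 0.0, 0.0, 0.0]
[0, 3.3, 0.2, 0.0, 0.0, 0.0, 0.0]
[0, 3.2, 0.1, 0.0, 0.0, 0.0, 0.0]
[0, 3.3, 0.2, 0.0, 0.0, 0.0, 0.0]
[0, 3.2, 0.1, 0.0, 0.0, 0.0, 0.0]
[0, 3.3, 0.2, -0.1, 0.0, 0.0, 0.0]
[0, 3.2, 0.1, 0.0, 0.0, 0.0, 0.0]
[0, 3.3, 0.2, -0.1, 0.0, 0.0, 0.0]
[0, 3.2, 0.1, 0.0, 0.0, 0.0, -0.1]
[0, 3.29, 0.19, -0.07, 0.1, 0.0, 0.0]
 ->  [0.5994 0.221  0.335 ]
```

drive_tool(moves=[[0,1.5,0.1,0,0,0,0],[0,2.5,0.1,0,0,0,0],[0,3.3,0.1,0,0,0,0],[0,3.3,0.2,0,0,0,0],[0,3.3,0.1,0,0,0,0]])

```text
time: 32.52
eef_pos: [0.6429, -0.2262, 0.3281]
eef_rot: [-0.002, 0.654, 0.757, -0.001]
force: [1.6, 0.1, -0.7]
opening: 0.0098
```

drive_tool(moves=[[0,3.3,0.2,0,0,0,0],[0,3.3,0.1,0,0,0,0],[0,3.3,0.2,0,0,0,0],[0,3.3,0.1,0,0,0,0],[0,3.3,0.2,0,0,0,0]])

```text
time: 32.93
eef_pos: [0.6263, -0.0619, 0.3286]
eef_rot: [-0.002, 0.653, 0.757, -0.002]
force: [1.3, -0.7, -1.0]
opening: 0.0097
```

drive_tool(moves=[[0,3.3,0.2,0,0,0,0],[0,3.3,0.1,0,0,0,0],[0,3.3,0.2,0,0,0,0],[0,3.3,0.1,0,0,0,0],[0,3.3,0.2,0,0,0,0]])

```text
time: 33.35
eef_pos: [0.6101, 0.1022, 0.3287]
eef_rot: [-0.001, 0.653, 0.757, -0.002]
force: [0.5, 0.1, -1.0]
opening: 0.0098
```

drive_tool(moves=[[0,3.3,0.1,0,0,0,0],[0,2.5,0.2,0,0,0,0],[0,1.5,0.1,0,0,0,0],[0,0.5,0.1,0,0,0,0],[0,0,0,0,0,0,0]])

```text
time: 33.77
eef_pos: [0.6049, 0.1793, 0.33]
eef_rot: [-0.001, 0.653, 0.758, -0.001]
force: [0.1, 0.1, -2.0]
opening: 0.0099
```

```bash
python3 - <<'E'
from h import *
plan([((.5998,.2185,.335),98.5,0,3),((.5998,.2185,.283),98.5,0,4)])
im,K,T,_=cam("side");cv2.imwrite("pics/x.png",im)
E
```

```text
t 33.8 at [0.6049 0.1793 0.33  ] F [ 0.1  0.1 -2. ] open 0.0099
[0, 1.3, 0.0, -0.2, -0.1, 0.0, 0.0]
[0, 1.3, 0.0, -0.2, 0.0, 0.0, 0.0]
[0, 1.35, 0.08, -0.1, -0.1, 0.0, 0.0]
 ->  [0.5998 0.2185 0.335 ]
[0, 0.0, 0.0, 1.3, 0.0, 0.0, 0.0]
[0, 0.0, 0.0, 1.3, 0.0, 0.0, 0.0]
[0, 0.0, 0.0, 1.3, 0.0, 0.0, 0.0]
[0, 0.0, -0.01, 1.3, 0.0, 0.0, 0.0]
 ->  [0.5998 0.2185 0.283 ]
```

drive_tool(moves=[[0,1.3,0,-0.1,-0.1,0,0],[0,1.3,0,0,0,0,0],[0,1.3,0.1,0,-0.1,0,0],[0,0,0,0,0,0,0],[0,0,0,0,0,0,0]])

```text
time: 34.23
eef_pos: [0.6004, 0.2189, 0.3329]
eef_rot: [0.001, 0.652, 0.758, 0.001]
force: [0.0, 0.2, -1.0]
opening: 0.0096
```

drive_tool(moves=[[0,0,0,1.3,0,0,0],[0,0,0,1.3,0,0,0],[0,0,0,1.3,0,0,0],[0,0,0,0.6,0,0,0],[0,0,0,0,0,0,0]])

```text
time: 34.65
eef_pos: [0.602, 0.2162, 0.2882]
eef_rot: [0.002, 0.654, 0.757, 0.002]
force: [-0.6, -0.8, 2.0]
opening: 0.0099
```

```bash
python3 - <<'E'
from h import *
plan([((.5998,.2185,.270),98.5,0,3)])
E
```

```text
t 34.6 at [0.602  0.2162 0.2882] F [-0.6 -0.8  2. ] open 0.0099
[0, 0.1, -0.1, 0.6, 0.1, 0.0, -0.1]
[0, 0.1, 0.0, 0.6, 0.1, 0.0, 0.0]
[0, 0.06, -0.09, 0.62, 0.1, 0.1, -0.1]
 ->  [0.5998 0.2185 0.27  ]
```

drive_tool(moves=[[0,0.1,-0.1,0.6,0.1,0,-0.1],[0,0.1,0,0.6,0.1,0,0],[0,0.1,-0.1,0.5,0,0,0],[0,0,0,0.3,0,0,0],[0,0,0,0,0,0,0]])

```text
time: 35.07
eef_pos: [0.6002, 0.2211, 0.2705]
eef_rot: [0.001, 0.653, 0.758, 0.002]
force: [-0.4, -0.0, 9.6]
opening: 0.0096
```

drive_tool(moves=[[0,0,0,0.3,0,0,0],[0,0,0,0.2,0,0,0],[0,0,0,0,0,0,0]])

```text
time: 35.32
eef_pos: [0.6029, 0.2216, 0.269]
eef_rot: [0.003, 0.653, 0.757, 0.006]
force: [1.8, 0.7, 21.6]
opening: 0.0098
```

drive_tool(moves=[[1.2,0,0,0,0,0,0],[1.6,0,0,0,0,0,0],[2,0,0,0,0,0,0],[3,0,0,0,0,0,0],[3,0,0,0,0,0,0]])

```text
time: 35.73
eef_pos: [0.5981, 0.22, 0.2626]
eef_rot: [-0.0, 0.653, 0.758, -0.001]
force: [-1.7, 0.4, 1.1]
opening: 0.0278
```

drive_tool(moves=[[3,0,0,-2,0,0,0],[3,0,0,-3,0,0,0],[3,-1,0,-3,0,0,0],[3,-3,0,-1,0,0,0],[3,-4,0,0,0,0,0]])

```text
time: 36.15
eef_pos: [0.6109, 0.1451, 0.3557]
eef_rot: [0.0, 0.65, 0.76, 0.003]
force: [1.2, 0.0, -0.7]
opening: 0.0302
```

drive_tool(moves=[[3,-4,0,0,0,0,0],[3,-4,0,0,0,0,0],[3,0,0,0,0,0,0],[3,0,0,0,0,0,0],[3,0,0,0,0,0,0]])

```text
time: 36.57
eef_pos: [0.6218, 0.0619, 0.3519]
eef_rot: [-0.001, 0.653, 0.757, -0.0]
force: [-0.2, 1.2, -0.3]
opening: 0.0301
```

```bash
python3 - <<'E'
from h import *
im,K,T,_=cam("wrist");o=im.copy();c=(.546,.213)
for z,rr in((.206,.058),(.232,.058),(.258,.058)): cv2.polylines(o,[proj(K,T,ring(c,rr,z)).round().astype(int)],True,(0,0,255),1)
a_=cv2.resize(o[:230,130:450],(400,288))
im,K,T,_=cam("side");b=cv2.resize(im[80:200,205:372],(400,288),interpolation=2)
cv2.imwrite("pics/st2.png",np.vstack([np.hstack([a_,b]),cv2.resize(im,(400,250)).repeat(1,0) if 0 else np.hstack([cv2.resize(im,(400,250)),cv2.resize(cam("scene")[0],(400,250))])]))
E
```

```text
(no output)
```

View pics/st2.png

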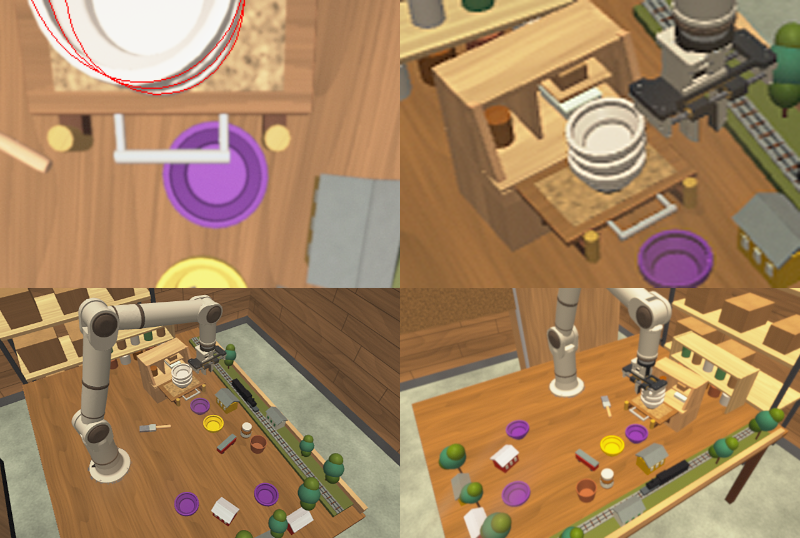

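Three lids stand nested and level on the flap, the other objects look unmoved, and no white lid is left on the table. The gripper is clear, so I'm handing in.

```bash
python3 -c "
from station import manip
s=manip.get_state();print(s['time'],s['force'].round(1));print(manip.sign_off())"
```

```text
36.7167 [ 0.2 -0.1 -0.1]
the job is handed in; nothing more can be done
None
```

The desk is ready and the lids are stacked on it; I handed the job in at 36.7 s of robot time.

- **Supports:** I pulled both out until they stopped (about 22 N and 14 N of resistance). By position each came to about 165 mm in front of my first estimate of the cabinet's front, not the 170 mm expected when fully out. Both gave the same figure, so I took it as an error in my cabinet position.
- **Flap:** With both supports out, I hooked the handle past upright and it sank on its own. The wrist image matched a level flap to within a few pixels.
- **Lids:** Three white lids were there. The first was knocked about 3 cm aside just before my first grip, which closed on nothing. I measured it again and picked it up. The second and third met their seats about 9 mm high. For the second I put this down to the lid sagging about 6° in the grip, and I treated the third the same way without measuring it. Both dropped flat into place when released.

**Last checks:**
- The side and wrist views show three nested, level lids well on the flap.
- The gripper is clear and the force reading is about zero.
- The bystanders and the purple and yellow look-alikes look unmoved by eye; I did not measure them again.
- One automatic fit of the two-lid stack failed because the view was cut off. I judged that stack from the overlaid rim outlines instead.

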